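Load the ballast box with tapered ingots

TASK

Lift the cover plate off the ballast box and lay it aside flat on the bench (there is room to the right of the box), then stack all the tapered ingots on the pad in the middle of the box, each the way up it lies now: two to a layer, one wide face down and one narrow face down, sloping flank against flank and centred over the pad; the bottom layer runs lengthwise along the line of the two pins, every next layer crosswise to the one below, and an odd one left over goes alone on top, crosswise as well. Then seat the cover fully home on its two pins; leave the other things on the bench alone.

Things in the scene. Friction and masses are not known exactly. Their poses are not given: they have to be found in the camera images.
- ballast_box: fixed grey open box, 164 mm (x) by 200 mm (y), rim 70 mm above the bench; origin on the bench under its centre, z up. Well 142 x 142 mm, floor at 8 mm height; amid it a black pad 54 mm square, top at 13 mm height, sides along x and y. Three layers of ingots end 3 mm below the rim. On the rim two upright pins, 7 mm thick, 12 mm high, tips pointed, at x = 0, y = -85.5 and +85.5 mm.
- cover: loose aluminium cover plate 164 x 200 x 4 mm, about 0.35 kg, origin at the centre of its underside; seated, its axes lie along the box's (half a turn makes no odds). At first seated on the rim. Holes 11 mm wide at x = 0, y = -85.5 and +85.5 mm take the pins. On top a black bar handle along y over the centre, 12 mm wide, 12 mm high, 90 mm long, its middle 38 mm above the underside.
- ingot_1: cast lead-grey ingot, a bar of trapezoid section with square-cut ends: 56 mm long (its own y), 18 mm high, wide face 34 mm and narrow face 20 mm across (its own x), both long flanks sloping alike; about 0.25 kg. It lies with its wide face down. Origin at the centre of its underside as it lies, z up. May be absent.
- ingot_2: cast lead-grey ingot, a bar of trapezoid section with square-cut ends: 56 mm long (its own y), 18 mm high, wide face 34 mm and narrow face 20 mm across (its own x), both long flanks sloping alike; about 0.25 kg. It lies with its wide face down. Origin at the centre of its underside as it lies, z up. May be absent.
- ingot_3: cast lead-grey ingot, a bar of trapezoid section with square-cut ends: 56 mm long (its own y), 18 mm high, wide face 34 mm and narrow face 20 mm across (its own x), both long flanks sloping alike; about 0.25 kg. It lies with its wide face down. Origin at the centre of its underside as it lies, z up. May be absent.
- ingot_4: cast lead-grey ingot, a bar of trapezoid section with square-cut ends: 56 mm long (its own y), 18 mm high, wide face 34 mm and narrow face 20 mm across (its own x), both long flanks sloping alike; about 0.25 kg. It lies with its narrow face down. Origin at the centre of its underside as it lies, z up. May be absent.
- ingot_5: cast lead-grey ingot, a bar of trapezoid section with square-cut ends: 56 mm long (its own y), 18 mm high, wide face 34 mm and narrow face 20 mm across (its own x), both long flanks sloping alike; about 0.25 kg. It lies with its narrow face down. Origin at the centre of its underside as it lies, z up. May be absent.
- ingot_6: cast lead-grey ingot, a bar of trapezoid section with square-cut ends: 56 mm long (its own y), 18 mm high, wide face 34 mm and narrow face 20 mm across (its own x), both long flanks sloping alike; about 0.25 kg. It lies with its narrow face down. Origin at the centre of its underside as it lies, z up. May be absent.
- beaker_small: glass beaker 75 mm wide, 88 mm high, bystander at the back; origin under its centre
- bench_timer: white bench timer with a red knob, 62 x 62 x 38 mm, bystander; origin under its centre
- sample_pot: small white lidded pot, 34 mm wide, 36 mm high, bystander; origin under its centre
- marker: black marker pen 132 mm long, bystander behind the ingots; origin under its middle, lying along its x
Not all that is in view belongs to the job. Leave any blue or purple look-alike of the ingot_1 alone.

How it is judged:
By the outcome, as a careful person would: the job done as asked, in the order asked, and still so for the second after the job is handed in, with the robot touching nothing.
Of ingot_1, ingot_2, ingot_3 only 2 to 3 are there at a start; the rules pass over those that are not, and their reading is None.
Of ingot_4, ingot_5, ingot_6 only 2 to 3 are there at a start; the rules pass over those that are not, and their reading is None.
At some moment in a run one of cover may be knocked a few centimetres aside while the robot is not near it.
It also fails if it takes over 210 s, if anything falls off the work surface, if the arm or the gripper's body presses on something with over 40 N, if the wrist force passes 120 N, or if a joint passes its speed limit or range.

ROBOT

A 7-joint arm with a two-finger parallel gripper is mounted at the origin on a cart in front of the work surface, level with it; the furniture and walls round the work are solid. World frame = base frame: x ahead of the robot, y to its left, z up, the work surface at z = 0. Lengths are in mm, angles in rad, forces in N, time in s.
With the tool pointing down it reaches from about 400 to 875 mm from the base axis. Payload 4.4 kg.
Tool frame: the origin (TCP) lies at the very end of the fingers, on their centre line; the grasp point (between the pads) lies 19 mm behind it; z points along the fingers, y is the direction in which the jaws open and shut (so a half turn about z gives the same grasp; the last joint's range is limited). The gripper opens to 85 mm and grips with 20 to 120 N. Pads are 22 mm wide; open, the fingers measure 114 mm over their backs; the gripper's body (76 mm by 85 mm) begins 54 mm behind the grasp point. The pads swing forward as they close: fully open they stand 13 mm farther back than shut.
Start: joints at [-1.233, 0.628, 0.038, 1.517, -0.027, 0.996, -0.02], TCP at [255.373, 597.748, 231.313] pointing down, gripper open.
Joint ranges: [-3.06, 3.06], [-0.37, 2.12], [-1.25, 1.32], [0.18, 2.47], [-1.1, 4.24], [0.23, 1.98], [-2.94, 2.94]. Speed limits (rad/s): [2.57, 2.57, 3.14, 3.14, 3.14, 3.14, 3.14].

INTERFACE

Orientations are given as [roll, pitch, yaw] about the fixed x, y, z axes, in that order (R = Rz(yaw) Ry(pitch) Rx(roll)).
In Python, from cell import ctrl, eyes gives the robot as it stands.
- The arm moves only by the tool move_arm, never from a script. Its argument "increments" is a list of rows, each a list of 6 numbers: the shift along the tool's x, y, z in cm, then the turn, a rotation vector about the tool's x, y, z in degrees. In form: [[x, y, z, wx, wy, wz], ...]. A call has 1 to 20 rows; each row is the pose to reach, as a shift and turn from the pose commanded when the call began, along the tool's axes at that moment; what a row does not reach only later rows make up. A row lasts 1/10 s, in which the tool goes at most 50 mm and 8.59 degrees, less where a joint would pass 70% of its speed; a pose out of reach is approached as far as the arm can. A call with a gripper value outside its range is refused whole. "grip" is the opening, from -1 (shut) to 1 (fully open), set as the call begins (left out, the last holds). The fingers move at their own pace and stop on an object; the grip force is fixed at half the most. Time passes only in rows, so rows that repeat a pose let the fingers close. It gives the time, the measured TCP pose, the force and the opening at its end, in the units of the state.
- ctrl.read_state(): the state, without advancing time (a new reading comes with each control period).
- eyes.get_image(name): name is "scene" or "top" or "wrist"; returns the picture (480x640x3 uint8, red, green, blue); there is no depth.
- eyes.calibration(name): a dict with "fx", "fy", "cx", "cy" (pixels), "pose" (4x4, takes a point from camera to world coordinates); the wrist camera has in their place "tool_from_camera" (4x4, takes a point from camera to tool coordinates, whose origin is the TCP and whose axes are the flange's). Camera axes: x right, y up, looking along -z (the intrinsics and any distortion apply to the point x, -y, -z); pixel columns grow to the right and rows downward; lengths in mm; the calibration is good to about 2 mm. A picture is of the moment at which its call begins: read the wrist's pose just before it. calibration takes no time and is no camera call.
- ctrl.finish_job(): hands the job in, once; it reports no verdict.
The state is a dict: "clock": time; "qpos": joint angles; "qd": joint speeds; "tau": joint torques, N m; "eef_pos": TCP position; "tool_rot": TCP orientation; "force": force on the tool from outside, world axes, zero at the start; "torque": the same for the moment, N m; "width": finger opening in mm.
Only numpy, scipy, OpenCV 4.12 (cv2) and the standard library are available. Lean on these libraries where they do the work, as an engineer would, in place of code of your own. Each camera call takes 0.05 s, during which the arm holds its last target. There are 200 camera calls.

## Working session

There is one attempt and no reset: what is moved stays moved. The work goes in short steps, Python scripts to look and compute and a tool call to move; the robot and the scene stay as the last step left them, time stands still between calls to the robot, and variables do not carry over. Pictures are saved under pics/ and viewed, about 12 in all and at most 16, crops included, and the job is handed in when it is done.

Besides the shell and the picture viewer there is one more tool, called after "Call:" as name([rows], argument=value, ...), one row to a line, values as JSON. move_arm: Moves the arm, as the interface text tells. Its arguments: {"type":"object","properties":{"increments":{"type":"array","items":{"type":"array","items":{"type":"number"}}},"grip":{"type":"number"}},"required":["increments"]}

```bash
ls; mkdir -p pics; python3 - <<'E'
from cell import ctrl, eyes
import cv2
print(ctrl.read_state())
for n in("scene","top","wrist"):
    print(n,eyes.calibration(n))
    cv2.imwrite(f"pics/{n}0.png",eyes.get_image(n)[:,:,::-1])
E
```

```text
pics
{'clock': 0.0, 'qpos': array([-1.2328055 ,  0.62934463,  0.03841044,  1.51838271, -0.02696265,
        0.99631779, -0.02001151]), 'qd': array([ 0.00047583, -0.00063259, -0.00172359, -0.00041565, -0.0001293 ,
        0.0009783 , -0.00067239]), 'tau': array([ 2.10502481e-04, -5.63405156e+01,  1.22618202e+00, -1.93450177e+01,
        1.10082608e-02,  1.04660302e-02,  1.87819978e-05]), 'eef_pos': array([255.10497792, 597.15099528, 230.38480791]), 'tool_rot': array([-3.13965777e+00,  3.87746061e-05,  2.73783584e+00]), 'force': array([ 0.30749543, -0.09925478,  0.09439399]), 'torque': array([-0.07328162, -0.00819253,  0.00746191]), 'width': 85.09914037799616}
scene {'fx': 544.3960139824013, 'fy': 544.3960139824013, 'cx': 322.65931673085805, 'cy': 238.00428159064785, 'pose': array([[ 6.47436240e-01,  5.20595051e-01, -5.56603187e-01,
        -5.66551703e+01],
       [-7.62065271e-01,  4.50946626e-01, -4.64654349e-01,
        -3.71395548e+02],
       [ 9.10157494e-03,  7.25002023e-01,  6.88686597e-01,
         8.64028055e+02],
       [ 0.00000000e+00,  0.00000000e+00,  0.00000000e+00,
  
[... 251 characters left out ...]
 9.59598491e-06, -1.21042881e-02,
         1.49671943e+02],
       [-1.19038114e-02,  1.80469369e-01,  9.83508569e-01,
         1.52675096e+03],
       [ 0.00000000e+00,  0.00000000e+00,  0.00000000e+00,
         1.00000000e+00]])}
wrist {'fx': 357.5017665674454, 'fy': 357.5017665674454, 'cx': 320.927758024194, 'cy': 232.67201773038838, 'tool_from_camera': array([[ 8.95073290e-04,  9.44775202e-01,  3.27717891e-01,
         8.48381069e+01],
       [ 9.99999533e-01, -7.26592668e-04, -6.36541804e-04,
         4.96701276e-01],
       [-3.63271495e-04,  3.27718308e-01, -9.44775412e-01,
        -1.42892414e+02],
       [ 0.00000000e+00,  0.00000000e+00,  0.00000000e+00,
         1.00000000e+00]])}
```

View pics/top0.png

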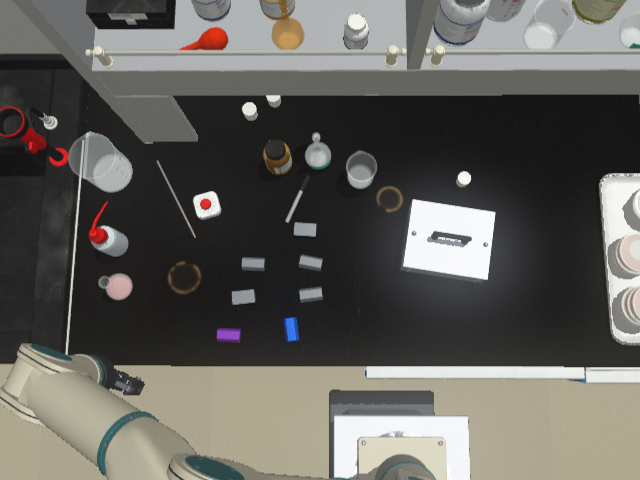

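View pics/scene0.png

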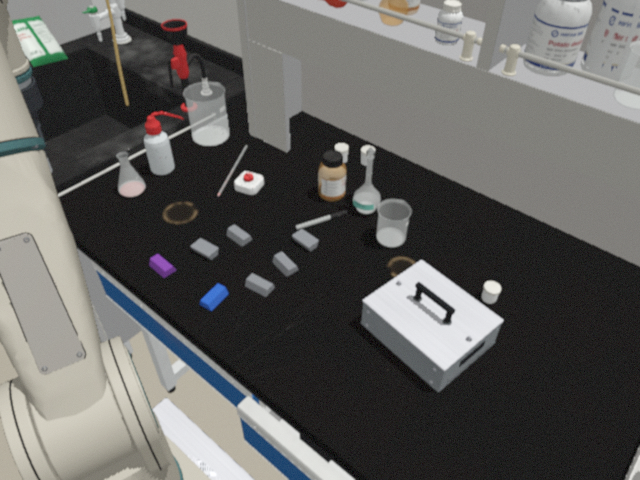

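```bash
cat > h.py <<'E'
from cell import ctrl, eyes
import cv2, numpy as np
from scipy.spatial.transform import Rotation as R
def camT(n):
    c=eyes.calibration(n)
    if n!="wrist": return c,c["pose"]
    s=ctrl.read_state(); T=np.eye(4); T[:3,:3]=R.from_euler('xyz',s["tool_rot"]).as_matrix(); T[:3,3]=s["eef_pos"]
    return c,T@c["tool_from_camera"]
def px2w(n,u,v,z,cT=None):
    c,T=cT or camT(n)
    d=T[:3,:3]@np.array([(u-c["cx"])/c["fx"],-(v-c["cy"])/c["fy"],-1])
    o=T[:3,3]; return o+d*(z-o[2])/d[2]
def w2px(n,p,cT=None):
    c,T=cT or camT(n)
    q=T[:3,:3].T@(np.asarray(p,float)-T[:3,3]); return c["cx"]+c["fx"]*q[0]/-q[2], c["cy"]-c["fy"]*q[1]/-q[2]
def delta(p,yaw):
    """shift (cm, tool axes) and yaw turn (deg about tool z) from measured pose to p with tool down at yaw"""
    s=ctrl.read_state(); r=R.from_euler('xyz',s["tool_rot"])
    t=R.from_euler('xyz',[np.pi,0,yaw])
    return np.round(r.inv().apply(np.asarray(p)-s["eef_pos"])/10,2), np.round((r.inv()*t).as_rotvec(degrees=True),1)
E
python3 - <<'E'
from h import *
im=cv2.imread("pics/top0.png")
a=cv2.resize(im[215:315,225:335],None,fx=5,fy=5,interpolation=cv2.INTER_CUBIC)
b=cv2.resize(im[190:290,395:505],None,fx=5,fy=5,interpolation=cv2.INTER_CUBIC)
cv2.imwrite("pics/c1.png",a); cv2.imwrite("pics/c2.png",b)
for p in [(305,229),(311,262),(253,264),(243,297),(311,294)]: print(p,px2w("top",*p,18).round(1))
for p in [(412,200),(495,212),(487,280),(403,264),(415,233),(486,244)]: print(p,px2w("top",*p,74).round(1))
E
```

```text
(305, 229) [596.5 231.5  18. ]
(311, 262) [513.8 215.9  18. ]
(253, 264) [508.8 358.5  18. ]
(243, 297) [427.7 380.9  18. ]
(311, 294) [435.2 215.3  18. ]
(412, 200) [656.4 -28.4  74. ]
(495, 212) [ 626.7 -226.    74. ]
(487, 280) [ 463.2 -199.9   74. ]
(403, 264) [501.   -3.8  74. ]
(415, 233) [575.5 -33.8  74. ]
(486, 244) [ 549.  -201.2   74. ]
```

View pics/c1.png

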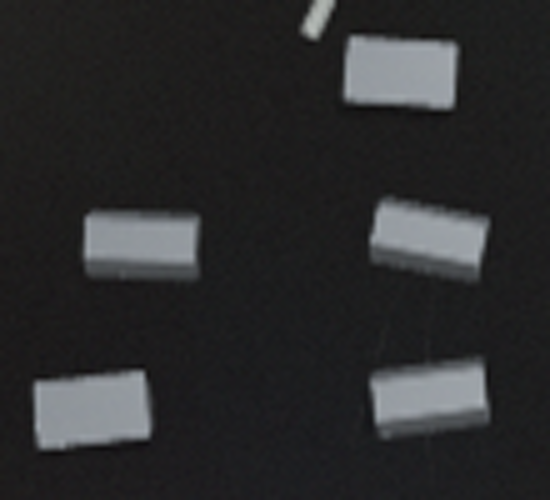

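View pics/c2.png

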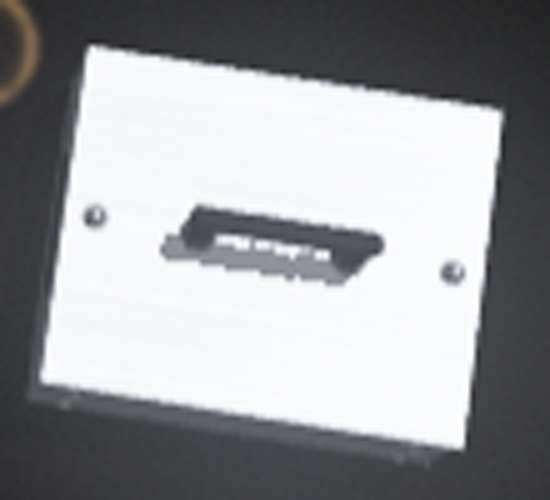

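```bash
python3 - <<'E'
from h import *
def f(q,o,z): return np.array([px2w("top",o[0]+(u-2)/5,o[1]+(v-2)/5,z)[:2] for u,v in q])
for n,q in dict(A_N=[(350,36),(457,42),(455,108),(345,103)],B_W=[(85,217),(198,217),(199,263),(84,260)],C_W=[(377,206),(486,222),(478,268),(372,247)],D_N=[(35,382),(146,371),(150,437),(38,448)],E_W=[(372,378),(484,366),(488,407),(380,427)]).items():
    w=f(q,(225,215),18); l=w[0]-w[1]+w[3]-w[2]; print(n,w.mean(0).round(1),"len",np.linalg.norm(l)/2,"yaw",np.degrees(np.arctan2(-l[0],l[1])).round(1))
w=f([(90,45),(503,112),(464,450),(42,383)],(395,190),74); print(w.round(1),w.mean(0))
p=f([(95,216),(453,271)],(395,190),80);print(p,p.mean(0),np.linalg.norm(p[0]-p[1]))
print("tray",px2w("top",600,175,0),px2w("top",612,345,0))
print(delta([562,-116,200],np.radians(81)))
E
```

```text
A_N [596.4 231.6] len 53.97730998703755 yaw -3.0
B_W [512.7 358.9] len 56.19029104274216 yaw -0.7
C_W [514.5 217.8] len 53.71972556301022 yaw -9.8
D_N [428.9 380.8] len 54.532273427589246 yaw 5.7
E_W [436.4 215.8] len 54.09850835750384 yaw 8.3
[[ 659.8  -29.9]
 [ 626.7 -226.5]
 [ 464.2 -200.8]
 [ 495.8   -3.7]] [ 561.63038648 -115.24052679]
[[ 574.86855378  -29.70795309]
 [ 548.39819452 -197.90271001]] [ 561.63337415 -113.80533155] 170.2649587397733
tray [ 739.68655405 -515.09976926    0.        ] [ 314.49523553 -511.67275923    0.        ]
(array([-56.24, -53.53,   3.14]), array([-0.1,  0.1, 75.9]))
```

Call:
move_arm([
  [-1.1, -1.1, 0, 0, 0, 1.5],
  [-3.4, -3.2, 0.1, 0, 0, 4.5],
  [-6.7, -6.4, 0.3, 0, 0, 9],
  [-10.1, -9.6, 0.5, 0, 0, 13.7],
  [-13.5, -12.8, 0.7, 0, 0, 18],
  [-16.9, -16, 0.9, 0, 0, 23],
  [-20.2, -19.2, 1.1, 0, 0, 27.4],
  [-23.6, -22.4, 1.3, 0, 0, 32],
  [-27, -25.7, 1.5, 0, 0, 36.5],
  [-30.3, -28.9, 1.7, 0, 0, 41],
  [-33.7, -32.1, 1.9, 0, 0, 45.5],
  [-37.1, -35.3, 2.1, 0, 0, 50],
  [-40.5, -38.5, 2.3, 0, 0, 54.5],
  [-43.8, -41.7, 2.5, 0, 0, 59],
  [-47.2, -45, 2.7, 0, 0, 63.8],
  [-50.6, -48.2, 2.9, 0, 0, 68.3],
  [-53.4, -50.8, 3, 0, 0, 72],
  [-55.3, -52.6, 3.1, 0, 0, 75],
  [-56.2, -53.5, 3.1, 0, 0, 75.9],
  [-56.2, -53.5, 3.1, 0, 0, 75.9],
])

```text
clock: 2.15
eef_pos: [561.9, -116.6, 200.0]
tool_rot: [-3.141, 0.001, 1.411]
force: [0.5, -0.5, -0.6]
width: 85.4
```

```bash
python3 - <<'E'
from h import *
s=ctrl.read_state();print(s["clock"],s["eef_pos"],s["tool_rot"],s["qpos"].round(2))
c=camT("wrist");im=eyes.get_image("wrist")[:,:,::-1].copy();cv2.imwrite("pics/w1.png",im)
for y in(85.5,-85.5): print(w2px("wrist",np.array([561.6,-114.5,80])+R.from_euler('z',-8.9,degrees=True).apply([0,y,0]),c))
E
```

```text
2.15 [ 561.92455896 -116.56765781  200.03695536] [-3.14136364e+00  8.04155479e-04  1.41122260e+00] [-0.1   0.59  0.4   1.78 -0.3   0.84  0.28]
(np.float64(319.63338321215906), np.float64(105.06684705565225))
(np.float64(320.54577539187596), np.float64(318.80578951618446))
```

View pics/w1.png

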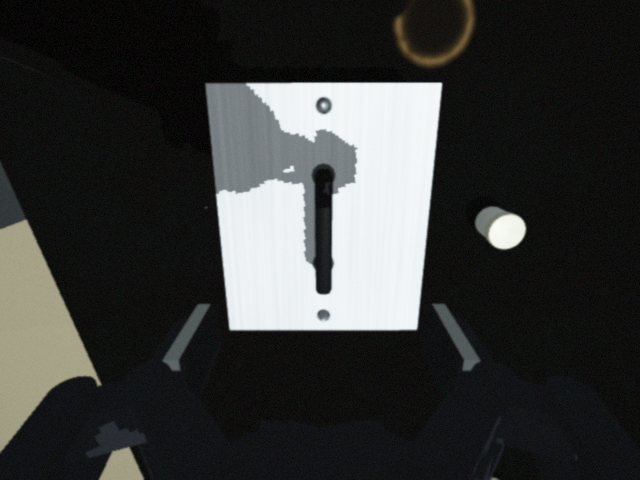

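Call:
move_arm([
  [0.1, 0.1, 1, 0, 0, 0],
  [0.2, 0.2, 3, 0, 0, 0],
  [0.3, 0.2, 5, 0, 0, 0],
  [0.3, 0.2, 7, 0, 0, 0],
  [0.3, 0.2, 9, 0, 0, 0],
  [0.3, 0.2, 10.3, 0, 0, 0],
  [0.3, 0.2, 11, 0, 0, 0],
  [0.3, 0.2, 11, 0, 0, 0],
  [0.3, 0.2, 11, 0, 0, 0],
])

```text
clock: 3.1
eef_pos: [564.8, -112.2, 90.8]
tool_rot: [3.141, -0.0, 1.413]
force: [-0.3, -0.3, -0.0]
width: 85.6
```

Call:
move_arm([
  [0, 0, 0, 0, 0, 0],
  [0, 0, 0, 0, 0, 0],
  [0, 0, 0, 0, 0, 0],
  [0, 0, 0, 0, 0, 0],
  [0, 0, 0, 0, 0, 0],
  [0, 0, 0, 0, 0, 0],
  [0, 0, 0, 0, 0, 0],
  [0, 0, 0, 0, 0, 0],
  [0, 0, 0, 0, 0, 0],
  [0, 0, 0, 0, 0, 0],
], grip=-1)

```text
clock: 4.1
eef_pos: [564.5, -112.5, 90.5]
tool_rot: [3.141, -0.0, 1.413]
force: [-1.6, -0.4, 5.2]
width: 10.9
```

Call:
move_arm([
  [0, 0, -0.5, 0, 0, 0],
  [0, 0, -1.5, 0, 0, 0],
  [0, 0, -2.5, 0, 0, 0],
  [0, 0, -4, 0, 0, 0],
  [-1, 0, -4.5, 0, 0, 0],
  [-3, 0, -5, 0, 0, 0],
  [-6, 0, -5, 0, 0, 0],
  [-9, 0, -5, 0, 0, 0],
  [-12, 0, -5, 0, 0, 0],
  [-15, 0, -5, 0, 0, 0],
  [-18, 0, -5, 0, 0, 0],
  [-20.5, 0, -5, 0, 0, 0],
  [-22.4, 0, -4, 0, 0, 0],
  [-23.4, 0, -2, 0, 0, 0],
  [-23.4, 0, 1, 0, 0, 0],
  [-23.4, 0, 3.5, 0, 0, 0],
  [-23.4, 0, 5.5, 0, 0, 0],
  [-23.4, 0, 6.3, 0, 0, 0],
  [-23.4, 0, 6.6, 0, 0, 0],
  [-23.4, 0, 6.6, 0, 0, 0],
])

```text
clock: 6.1
eef_pos: [527.7, -344.1, 24.7]
tool_rot: [3.141, 0.001, 1.413]
force: [-0.1, 0.1, -2.4]
width: 10.9
```

Call:
move_arm([
  [0, 0, 0.1, 0, 0, 0],
  [0, 0, 0.2, 0, 0, 0],
  [0, 0, 0.3, 0, 0, 0],
  [0, 0, 0.4, 0, 0, 0],
  [0, 0, 0.45, 0, 0, 0],
  [0, 0, 0.45, 0, 0, 0],
])

```text
clock: 6.7
eef_pos: [527.9, -343.5, 20.6]
tool_rot: [3.141, -0.0, 1.413]
force: [-1.4, 0.5, 5.0]
width: 10.9
```

Call:
move_arm([
  [0, 0, 0, 0, 0, 0],
  [0, 0, 0, 0, 0, 0],
  [0, 0, 0, 0, 0, 0],
  [0, 0, 0, 0, 0, 0],
  [0, 0, 0, 0, 0, 0],
  [0, 0, 0, 0, 0, 0],
  [0, 0, -1, 0, 0, 0],
  [0, 0, -3, 0, 0, 0],
  [0, 0, -6, 0, 0, 0],
  [0, 0, -10, 0, 0, 0],
  [0, 0, -14, 0, 0, 0],
  [1, 0, -18, 0, 0, 0],
  [4, 0, -19, 0, 0, 0],
  [8, 0, -19, 0, 0, 0],
  [12, 0, -19, 0, 0, 0],
  [16, 0, -19, 0, 0, 0],
  [20, 0, -19, 0, 0, 0],
  [22.5, 0, -19, 0, 0, 0],
  [23.5, 0, -19, 0, 0, 0],
  [23.5, 0, -19, 0, 0, 0],
], grip=1)

```text
clock: 8.7
eef_pos: [564.9, -110.2, 210.3]
tool_rot: [3.141, -0.0, 1.416]
force: [-0.5, -0.2, -1.4]
width: 85.4
```

```bash
python3 - <<'E'
from h import *
s=ctrl.read_state();print(s["clock"],s["eef_pos"],s["tool_rot"])
c=camT("wrist");im=eyes.get_image("wrist")[:,:,::-1].copy()
im=cv2.resize(im[60:330,160:480],None,fx=2.2,fy=2.2,interpolation=cv2.INTER_CUBIC);cv2.imwrite("pics/w2.png",im)
cv2.imwrite("pics/t2.png",eyes.get_image("top")[:,:,::-1])
E
```

```text
8.7 [ 564.86940408 -110.20933422  210.25007605] [ 3.14106368e+00 -3.67202771e-04  1.41559286e+00]
```

View pics/w2.png

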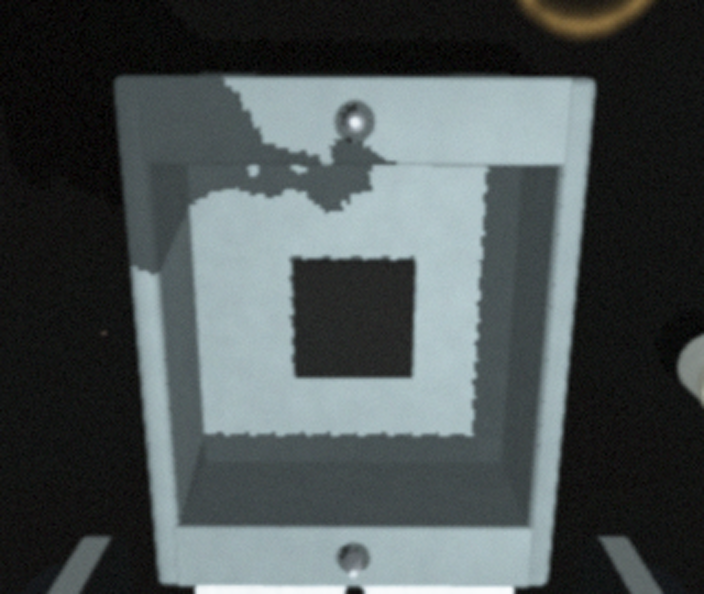

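```bash
cat > g.py <<'E'
from h import *
def wc(q,o,f,z,n="wrist"): 
    c=camT(n); return np.array([px2w(n,o[0]+(u+.5)/f-.5,o[1]+(v+.5)/f-.5,z,c)[:2] for u,v in q])
def rect(w):
    l=w[0]-w[1]+w[3]-w[2]; m=w[0]-w[3]+w[1]-w[2]
    return w.mean(0).round(1),"dims",(np.linalg.norm(l)/2).round(1),(np.linalg.norm(m)/2).round(1),"ang",np.degrees(np.arctan2(l[1],l[0])).round(1),np.degrees(np.arctan2(m[1],m[0])).round(1)
E
python3 - <<'E'
from g import *
print(rect(wc([(291,258),(414,258),(413,378),(294,378)],(160,60),2.2,13)))
print(rect(wc([(116,76),(596,80),(549,584),(162,584)],(160,60),2.2,70)))
p=wc([(355,121),(353,557)],(160,60),2.2,80); print(p,p.mean(0),np.linalg.norm(p[0]-p[1]),np.degrees(np.arctan2(*(p[0]-p[1])[::-1])))
t=wc([(246+44,260),(246+44,260)],(0,0),1,0);
print(delta([475,225,230],np.radians(180)))
im=cv2.imread("pics/t2.png");cv2.imwrite("pics/t2c.png",cv2.resize(im[170:360,200:600],None,fx=2,fy=2))
E
```

```text
(array([ 563. , -117.6]), 'dims', np.float64(53.9), np.float64(55.1), 'ang', np.float64(170.9), np.float64(81.3))
(array([ 564.1, -118. ]), 'dims', np.float64(161.7), np.float64(197.9), 'ang', np.float64(170.7), np.float64(80.9))
[[ 577.27748034  -33.62131857]
 [ 550.41518227 -196.51842519]] [ 563.8463313  -115.06987188] 165.0970938700304 80.63599918799916
(array([ 31.99, -14.2 ,  -2.03]), array([ -0. ,   0.1, -99.1]))
```

View pics/t2c.png

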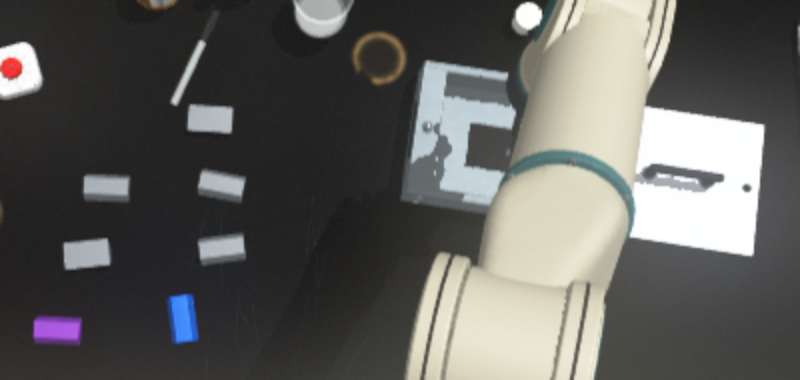

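Call:
move_arm([
  [0.8, -0.3, 0, 0, 0, -2],
  [2.5, -1, 0.2, 0, 0, -7],
  [5, -2, 0.5, 0, 0, -14],
  [8, -3.2, 0.8, 0, 0, -21],
  [11, -4.4, 1.1, 0, 0, -29],
  [14, -5.5, 1.5, 0, 0, -37],
  [17, -6.7, 1.8, 0, 0, -45],
  [20, -7.9, 2.1, 0, 0, -53],
  [23, -9.1, 2.4, 0, 0, -61],
  [26, -10.3, 2.7, 0, 0, -69],
  [29, -11.5, 3, 0, 0, -77],
  [32, -12.7, 3.4, 0, 0, -85],
  [35, -13.9, 3.7, 0, 0, -92],
  [37, -14.7, 3.9, 0, 0, -97],
  [38.1, -15.1, 4, 0, 0, -99.1],
  [38.1, -15.1, 4, 0, 0, -99.1],
  [38.1, -15.1, 4, 0, 0, -99.1],
])

```text
clock: 10.5
eef_pos: [476.0, 286.7, 169.8]
tool_rot: [-3.14, 0.0, 3.14]
force: [-0.3, -0.1, 0.1]
width: 85.4
```

```bash
cat > fit.py <<'E'
from g import *
from scipy.optimize import minimize
L=dict(A=("N",596.4,231.6,-3),B=("W",512.7,358.9,-.7),C=("W",514.5,217.8,-9.8),D=("N",428.9,380.8,5.7),E=("W",436.4,215.8,8.3))
def hull(c,k,x,y,a):
    b,t=(17,10) if k=="W" else (10,17); r=R.from_euler('z',a,degrees=True)
    P=[r.apply([sx*h,sy*28,z])+[x,y,0] for h,z in((b,0),(t,18)) for sx in(1,-1) for sy in(1,-1)]
    return cv2.convexHull(np.array([w2px("wrist",p,c) for p in P],np.float32))
def fit(im,c,k,x,y,a,thr=60,f=6):
    g=cv2.cvtColor(im,cv2.COLOR_BGR2GRAY); h=hull(c,k,x,y,a).reshape(-1,2); o=(h.min(0)-18).astype(int); e=(h.max(0)+18).astype(int)
    roi=cv2.resize(g[o[1]:e[1],o[0]:e[0]],None,fx=f,fy=f,interpolation=cv2.INTER_CUBIC); m=(roi>thr).astype(np.uint8)
    n,lab,st,_=cv2.connectedComponentsWithStats(m); m=(lab==1+st[1:,4].argmax()).astype(np.uint8)
    def cost(v):
        q=np.zeros_like(m); hh=(hull(c,k,x+v[0],y+v[1],a+v[2]).reshape(-1,2)-o+.5)*f-.5
        cv2.fillConvexPoly(q,np.round(hh*16).astype(np.int32),1,shift=4); return 1-(q&m).sum()/(q|m).sum()
    best=minimize(cost,[0,0,0],method="Nelder-Mead",options=dict(initial_simplex=[[0,0,0],[5,0,0],[0,5,0],[0,0,6]],xatol=.02,fatol=1e-4))
    v=best.x; return (x+v[0]).round(1),(y+v[1]).round(1),(a+v[2]).round(1),"iou",round(1-best.fun,3)
E
python3 - <<'E'
from fit import *
s=ctrl.read_state();print(s["clock"],s["eef_pos"],s["tool_rot"],s["qpos"].round(2))
c=camT("wrist");im=eyes.get_image("wrist")[:,:,::-1].copy();cv2.imwrite("pics/w3.png",im)
for n,v in L.items(): print(n,v[0],fit(im,c,*v))
E
```

```text
10.5 [475.95024467 286.71467785 169.77648415] [-3.14021385e+00  1.92251315e-04  3.13970964e+00] [-0.53  0.57 -0.09  1.85  0.08  0.73  0.9 ]
A N (np.float64(599.2), np.float64(226.9), np.float64(0.2), 'iou', np.float64(0.332))
B W (np.float64(514.3), np.float64(360.7), np.float64(-1.0), 'iou', np.float64(0.329))
C W (np.float64(516.5), np.float64(216.8), np.float64(-10.7), 'iou', np.float64(0.289))
D N (np.float64(430.4), np.float64(381.6), np.float64(5.9), 'iou', np.float64(0.591))
E W (np.float64(417.1), np.float64(215.4), np.float64(0.1), 'iou', np.float64(0.32))
```

View pics/w3.png

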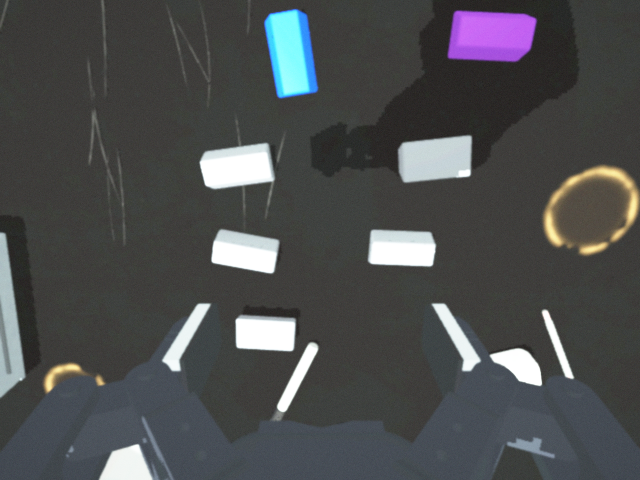

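```bash
python3 - <<'E'
from fit import *
c=camT("wrist");im=cv2.imread("pics/w3.png")
for n,v in L.items(): print(n,v[0],fit(im,c,*v,thr=115),fit(im,c,*v,thr=100)[:3])
E
```

```text
A N (np.float64(598.9), np.float64(232.2), np.float64(-3.5), 'iou', np.float64(0.975)) (np.float64(598.9), np.float64(232.1), np.float64(-3.7))
B W (np.float64(514.8), np.float64(359.7), np.float64(-2.5), 'iou', np.float64(0.982)) (np.float64(514.6), np.float64(359.8), np.float64(-2.3))
C W (np.float64(517.8), np.float64(217.0), np.float64(-11.2), 'iou', np.float64(0.983)) (np.float64(517.8), np.float64(217.2), np.float64(-11.1))
D N (np.float64(430.8), np.float64(380.9), np.float64(6.4), 'iou', np.float64(0.957)) (np.float64(430.6), np.float64(381.3), np.float64(6.1))
E W (np.float64(438.6), np.float64(216.3), np.float64(7.6), 'iou', np.float64(0.985)) (np.float64(438.6), np.float64(216.4), np.float64(7.5))
```

```bash
python3 - <<'E'
from fit import *
print(delta([438.6,216.4,0],np.radians(187.5)))
c=camT("wrist")
print("marker tip",px2w("wrist",313,345,6,c),px2w("wrist",280,412,6,c))
E
```

```text
(array([ 3.73, -6.99, 16.99]), array([-0.1,  0. , -7.6]))
marker tip [619.13837253 278.61231674   6.        ] [706.69222881 241.53884647   6.        ]
```

Call:
move_arm([
  [0.7, -1.4, 1, 0, 0, -2],
  [2, -4, 3.5, 0, 0, -4],
  [3.2, -6, 7, 0, 0, -6],
  [3.7, -7, 10, 0, 0, -7.6],
  [3.7, -7, 12.5, 0, 0, -7.6],
  [3.7, -7, 14.5, 0, 0, -7.6],
  [3.7, -7, 16, 0, 0, -7.6],
  [3.7, -7, 16.8, 0, 0, -7.6],
  [3.7, -7, 16.9, 0, 0, -7.6],
  [3.7, -7, 16.9, 0, 0, -7.6],
])

```text
clock: 11.55
eef_pos: [438.8, 218.1, 1.2]
tool_rot: [-3.142, 0.001, -3.009]
force: [0.5, -0.4, -0.2]
width: 85.2
```

```bash
python3 - <<'E'
from fit import *
print(delta([438.6,216.4,0],np.radians(187.5)))
cv2.imwrite("pics/w4.png",cv2.resize(eyes.get_image("wrist")[180:480,120:520,::-1],None,fx=1.5,fy=1.5))
E
```

```text
(array([ 0.05, -0.16,  0.12]), array([-0. ,  0. ,  0.1]))
```

View pics/w4.png

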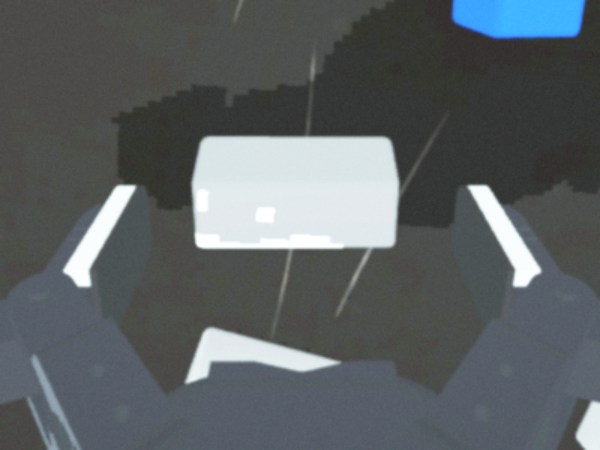

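Call:
move_arm([
  [0, -0.1, 0.1, 0, 0, 0],
  [0, -0.1, 0.1, 0, 0, 0],
  [0, -0.1, 0.1, 0, 0, 0],
  [0, -0.1, 0.1, 0, 0, 0],
  [0, -0.1, 0.1, 0, 0, 0],
  [0, -0.1, 0.1, 0, 0, 0],
  [0, -0.1, 0.1, 0, 0, 0],
], grip=-1)

```text
clock: 12.3
eef_pos: [439.0, 217.4, 0.9]
tool_rot: [-3.142, 0.001, -3.008]
force: [-0.2, -0.7, 6.7]
width: 54.5
```

Call:
move_arm([
  [0, 0, -1, 0, 0, 0],
  [0, 0, -3, 0, 0, 0],
  [0, 0, -6, 0, 0, 0],
  [-0.3, -1, -9, 0, 0, 1],
  [-1, -4, -12, 0, 0, 3],
  [-1.8, -8, -14.5, 0, 0, 5],
  [-2.7, -12, -16, 0, 0, 7],
  [-3.6, -16, -16.5, 0, 0, 9],
  [-4.5, -20, -17, 0, 0, 11],
  [-5.4, -24, -17, 0, 0, 13],
  [-6.3, -28, -17, 0, 0, 15],
  [-7.2, -32, -17, 0, 0, 16],
  [-7.7, -34, -17, 0, 0, 16.6],
  [-7.9, -34.8, -17, 0, 0, 16.6],
  [-7.9, -34.8, -17, 0, 0, 16.6],
  [-7.9, -34.8, -17, 0, 0, 16.6],
])

```text
clock: 13.9
eef_pos: [562.6, -114.2, 169.8]
tool_rot: [3.14, -0.001, 2.988]
force: [0.3, -0.0, -2.3]
width: 54.4
```

```bash
python3 - <<'E'
from fit import *
s=ctrl.read_state();print(s["clock"],s["eef_pos"],s["tool_rot"],s["qpos"].round(2),s["width"])
im=eyes.get_image("wrist")[:,:,::-1].copy();cv2.imwrite("pics/w5f.png",im)
cv2.imwrite("pics/w5.png",cv2.resize(im[100:350,200:450],None,fx=2.4,fy=2.4,interpolation=cv2.INTER_CUBIC))
E
```

```text
13.9 [ 562.55704465 -114.24346889  169.76327959] [ 3.13990594e+00 -1.32850907e-03  2.98835304e+00] [ 0.28  0.6  -0.19  1.79  0.15  0.76  1.42] 54.44188304974646
```

View pics/w5.png

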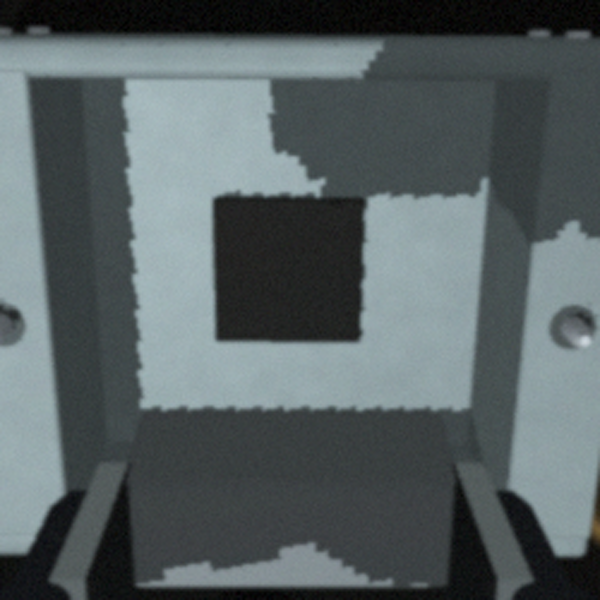

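```bash
python3 - <<'E'
from fit import *
print(rect(wc([(214,196),(365,196),(361,341),(217,341)],(200,100),2.4,13)))
p=wc([(7,325),(574,328)],(200,100),2.4,72);print(p,p.mean(0),np.linalg.norm(p[0]-p[1]),np.degrees(np.arctan2(*(p[1]-p[0])[::-1])))
E
```

```text
(array([ 563.2, -113.8]), 'dims', np.float64(53.5), np.float64(54.5), 'ang', np.float64(-98.7), np.float64(171.1))
[[ 550.49888213 -196.75884803]
 [ 577.075637    -29.98123703]] [ 563.78725956 -113.37004253] 168.88189787083869 80.94579062416264
```

```bash
cat > place.py <<'E'
from fit import *
BX=1.7; PC=np.array([561.2,-115.6]); BY=-8.95
def grip_off(read,tcp,yawdeg):
    t=np.radians(yawdeg); return float((np.array(read)-np.array(tcp))@[np.cos(t),np.sin(t)])+BX
def target(bx,by,yawdeg,ox):
    r=R.from_euler('z',BY,degrees=True).apply([bx,by,0])[:2]; t=np.radians(yawdeg)
    return PC+r-ox*np.array([np.cos(t),np.sin(t)])
E
python3 - <<'E'
from place import *
o=grip_off([438.6,216.4],[439,217.4],187.6); t=target(-13.5,0,171.05,o); print(o,t,delta([*t,16],np.radians(171.05)))
E
```

```text
2.2287426063577165 [ 550.06597603 -113.84650248] (array([ 1.23, -0.2 , 15.38]), array([ 0.1, -0.1,  0.2]))
```

Call:
move_arm([
  [0.6, -0.1, 1, 0, 0, 0.2],
  [1.2, -0.2, 4, 0, 0, 0.2],
  [1.2, -0.2, 7, 0, 0, 0.2],
  [1.2, -0.2, 10, 0, 0, 0.2],
  [1.2, -0.2, 12, 0, 0, 0.2],
  [1.2, -0.2, 13.5, 0, 0, 0.2],
  [1.2, -0.2, 14.6, 0, 0, 0.2],
  [1.2, -0.2, 15.2, 0, 0, 0.2],
  [1.2, -0.2, 15.4, 0, 0, 0.2],
  [1.2, -0.2, 15.4, 0, 0, 0.2],
  [1.2, -0.2, 15.4, 0, 0, 0.2],
])

```text
clock: 15.05
eef_pos: [551.6, -117.0, 16.5]
tool_rot: [3.142, 0.001, 2.982]
force: [0.3, 0.4, -2.5]
width: 54.4
```

```bash
python3 - <<'E'
from place import *
s=ctrl.read_state();print(s["eef_pos"],s["tool_rot"],s["force"])
print(delta([550.1,-113.8,13.9],np.radians(171.05)))
E
```

```text
[ 551.61526913 -117.03619341   16.52988315] [3.14155027e+00 1.39398502e-03 2.98200587e+00] [ 0.33214429  0.35261547 -2.50276911]
(array([0.2 , 0.3 , 0.26]), array([ 0. ,  0.1, -0.2]))
```

Call:
move_arm([
  [0.2, 0.3, 0, 0, 0, -0.2],
  [0.2, 0.3, 0, 0, 0, -0.2],
  [0.2, 0.3, 0, 0, 0, -0.2],
  [0.2, 0.3, 0, 0, 0, -0.2],
])

```text
clock: 15.45
eef_pos: [549.6, -113.6, 15.9]
tool_rot: [3.142, 0.0, 2.986]
force: [-0.0, -0.2, -2.1]
width: 54.8
```

Call:
move_arm([
  [0, 0, 0, 0, 0, 0],
  [0, 0, 0, 0, 0, 0],
  [0, 0, 0, 0, 0, 0],
  [0, 0, 0, 0, 0, 0],
])

```text
clock: 15.85
eef_pos: [549.5, -113.7, 15.8]
tool_rot: [-3.142, -0.0, 2.986]
force: [0.3, -0.0, -2.6]
width: 54.3
```

Call:
move_arm([
  [0, 0, 0.1, 0, 0, 0],
  [0, 0, 0.15, 0, 0, 0],
  [0, 0, 0.19, 0, 0, 0],
  [0, 0, 0.19, 0, 0, 0],
  [0, 0, 0.19, 0, 0, 0],
])

```text
clock: 16.35
eef_pos: [549.4, -113.7, 14.0]
tool_rot: [-3.142, -0.0, 2.986]
force: [-1.3, 0.0, 0.1]
width: 54.3
```

Call:
move_arm([
  [0, 0, 0, 0, 0, 0],
  [0, 0, 0, 0, 0, 0],
  [0, 0, 0, 0, 0, 0],
  [0, 0, 0, 0, 0, 0],
  [0, 0, -1, 0, 0, 0],
  [0, 0, -3, 0, 0, 0],
  [0, 0, -6, 0, 0, 0],
  [0, 0, -10, 0, 0, 0],
  [-0.5, 0, -13, 0, 0, 0],
  [-1, 0, -15, 0, 0, 0],
  [-1, 0, -15.6, 0, 0, 0],
  [-1, 0, -15.6, 0, 0, 0],
  [-1, 0, -15.6, 0, 0, 0],
  [-1, 0, -15.6, 0, 0, 0],
  [-1, 0, -15.6, 0, 0, 0],
  [-1, 0, -15.6, 0, 0, 0],
  [-1, 0, -15.6, 0, 0, 0],
], grip=1)

```text
clock: 18.05
eef_pos: [559.2, -115.1, 169.5]
tool_rot: [3.142, -0.001, 2.986]
force: [0.3, -0.2, -0.3]
width: 85.2
```

```bash
python3 - <<'E'
from fit import *
s=ctrl.read_state();print(s["clock"],s["eef_pos"],s["tool_rot"],s["qd"].round(3))
im=eyes.get_image("wrist")[:,:,::-1].copy();cv2.imwrite("pics/w6f.png",im)
cv2.imwrite("pics/w6.png",cv2.resize(im[100:350,200:450],None,fx=2.4,fy=2.4,interpolation=cv2.INTER_CUBIC))
E
```

```text
18.05 [ 559.18826398 -115.14289855  169.45430619] [ 3.14154081e+00 -8.11845728e-04  2.98566139e+00] [-0.001 -0.005 -0.001 -0.002 -0.001  0.002 -0.001]
```

View pics/w6.png

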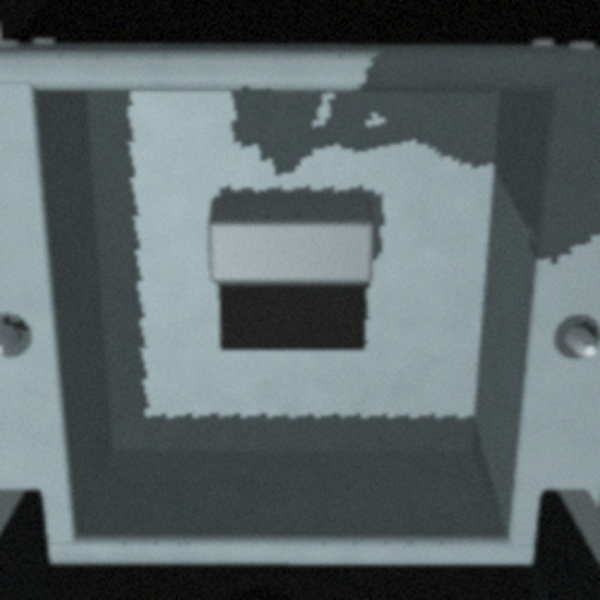

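```bash
python3 - <<'E'
from place import *
b=R.from_euler('z',-BY,degrees=True)
i=rect(wc([(210,224),(372,223),(371,283),(212,283)],(200,100),2.4,31)); print(i)
e=wc([(221,349.5),(365.5,349.5)],(200,100),2.4,13); print(e,np.linalg.norm(e[0]-e[1]))
ec=e.mean(0); pc=ec-b.inv().apply([27,0,0])[:2]; print("pad reading",pc,"ingot-rel",b.apply([*(i[0]-pc),0]))
p=wc([(14,335),(578,337)],(200,100),2.4,72);print(p,p.mean(0),np.linalg.norm(p[0]-p[1]))
s=ctrl.read_state()["eef_pos"][:2]
E
```

```text
(array([ 548.9, -112.7]), 'dims', np.float64(54.3), np.float64(20.7), 'ang', np.float64(-98.7), np.float64(171.6))
[[ 586.04825185 -145.05694675]
 [ 594.40145032  -91.66772349]] 54.03873689329757
pad reading [ 563.55359014 -114.16187803] ingot-rel [-14.70260305  -0.83561653   0.        ]
[[ 550.20375262 -196.67414261]
 [ 576.86850895  -30.35640255]] [ 563.53613078 -113.51527258] 168.4416809649223
```

Call:
move_arm([
  [0.5, 0, 1, 0, 0, 0],
  [1, 0, 4, 0, 0, 0],
  [1, 0, 8, 0, 0, 0],
  [1, 0, 11, 0, 0, 0],
  [1, 0, 13.5, 0, 0, 0],
  [1, 0, 15, 0, 0, 0],
  [1, 0, 15.5, 0, 0, 0],
  [1, 0, 15.6, 0, 0, 0],
  [1, 0, 15.6, 0, 0, 0],
])

```text
clock: 19.0
eef_pos: [550.2, -113.7, 14.7]
tool_rot: [3.142, 0.002, 2.986]
force: [0.5, 0.3, 0.4]
width: 85.7
```

Call:
move_arm([
  [0, 0, 0, 0, 0, 0],
  [0, 0, 0, 0, 0, 0],
  [0, 0, 0, 0, 0, 0],
  [0, 0, 0, 0, 0, 0],
  [0, 0, 0, 0, 0, 0],
  [0, 0, 0, 0, 0, 0],
  [0, 0, -0.2, 0, 0, 0],
  [-0.06, 0.04, -0.3, 0, 0, 0],
  [-0.12, 0.08, -0.3, 0, 0, 0],
  [-0.12, 0.08, -0.3, 0, 0, 0],
  [-0.12, 0.08, -0.1, 0, 0, 0],
  [-0.12, 0.08, 0, 0, 0, 0],
  [-0.12, 0.08, 0, 0, 0, 0],
  [-0.12, 0.08, 0, 0, 0, 0],
], grip=-1)

```text
clock: 20.4
eef_pos: [550.9, -113.0, 15.2]
tool_rot: [-3.141, 0.0, 2.986]
force: [-3.1, 0.3, 11.4]
width: 54.3
```

```bash
python3 - <<'E'
from place import *
print(delta([430.7,381.1,170],np.radians(186.3)))
E
```

```text
(array([ 19.55,  46.94, -15.5 ]), array([ -0. ,   0. , -15.2]))
```

Call:
move_arm([
  [0, 0, 0, 0, 0, 0],
  [0, 0, 0, 0, 0, 0],
  [0, 0, 0, 0, 0, 0],
  [0, 0, 0, 0, 0, 0],
  [0, 0, -1.5, 0, 0, 0],
  [0, 0, -4.5, 0, 0, 0],
  [0, 0, -8, 0, 0, 0],
  [0.5, 1, -10.5, 0, 0, 0],
  [1.6, 4, -11, 0, 0, -1],
  [3.4, 8, -11, 0, 0, -3],
  [5.2, 12.3, -11, 0, 0, -5],
  [7, 16.6, -11, 0, 0, -7],
  [8.8, 21, -11, 0, 0, -9],
  [10.6, 25.2, -11, 0, 0, -11],
  [12.4, 29.5, -11, 0, 0, -13],
  [14.2, 33.8, -11, 0, 0, -15.2],
  [16, 38.1, -11, 0, 0, -15.2],
  [17.8, 42.4, -10, 0, 0, -15.2],
  [19.2, 45.7, -8, 0, 0, -15.2],
  [19.7, 46.8, -6, 0, 0, -15.2],
], grip=1)

```text
clock: 22.4
eef_pos: [427.1, 386.2, 74.9]
tool_rot: [3.136, 0.002, -3.026]
force: [0.3, -0.5, 0.4]
width: 85.5
```

Call:
move_arm([
  [0, 0, 1.5, 0, 0, 0],
  [0, 0, 3.5, 0, 0, 0],
  [0, 0, 5, 0, 0, 0],
  [0, 0, 6, 0, 0, 0],
  [0, 0, 6.4, 0, 0, 0],
  [0, 0, 6.4, 0, 0, 0],
  [0, 0, 6.4, 0, 0, 0],
])

```text
clock: 23.1
eef_pos: [429.4, 380.2, 10.5]
tool_rot: [3.141, 0.001, -3.033]
force: [-0.5, 0.3, 1.4]
width: 85.6
```

```bash
python3 - <<'E'
from place import *
print(ctrl.read_state()["eef_pos"],delta([429.1,380.1,0.9],np.radians(186.3)))
E
```

```text
[429.36251683 380.17619018  10.51241648] (array([ 0.03, -0.01,  0.96]), array([ 0. ,  0. , -0.1]))
```

Call:
move_arm([
  [0, 0, 0.3, 0, 0, 0],
  [0, 0, 0.7, 0, 0, 0],
  [0, 0, 0.95, 0, 0, 0],
  [0, 0, 0.95, 0, 0, 0],
  [0, 0, 0.95, 0, 0, 0],
])

```text
clock: 23.6
eef_pos: [428.8, 379.9, 0.3]
tool_rot: [-3.142, -0.0, -3.032]
force: [0.7, -0.4, -0.9]
width: 85.4
```

Call:
move_arm([
  [0, 0, 0, 0, 0, 0],
  [0, 0, 0, 0, 0, 0],
  [0, 0, 0, 0, 0, 0],
  [0, 0, 0, 0, 0, 0],
  [0, 0, 0, 0, 0, 0],
  [0, 0, 0, 0, 0, 0],
], grip=-1)

```text
clock: 24.2
eef_pos: [429.1, 380.0, 0.9]
tool_rot: [3.141, 0.0, -3.032]
force: [-1.4, -1.9, 5.3]
width: 54.3
```

```bash
sed -i 's/BX=1.7; PC=.*/BX=0.0; PC=np.array([562.0,-114.9]); BY=-8.95/' place.py; python3 - <<'E'
from place import *
s=ctrl.read_state();print(s["eef_pos"],s["tool_rot"],s["force"])
o=grip_off([429.1,380.1],s["eef_pos"][:2],np.degrees(s["tool_rot"][2])); t=target(14.5,0,171.05,o); print(o,t,delta([*t,40],np.radians(171.05)))
E
```

```text
[429.05311962 380.03384389   0.88824631] [ 3.14132196e+00  3.99783571e-04 -3.03223359e+00] [-1.41861603 -1.85990135  5.30488758]
-0.05382068724898072 [ 576.27028956 -117.14742801] (array([ -9.21, -51.03,  -3.92]), array([ 0. ,  0. , 15.2]))
```

Call:
move_arm([
  [0, 0, -1, 0, 0, 0],
  [0, 0, -3, 0, 0, 0],
  [0, 0, -6, 0, 0, 0],
  [-0.3, -1, -9, 0, 0, 0],
  [-0.8, -4, -11.5, 0, 0, 1],
  [-1.5, -8, -12, 0, 0, 3],
  [-2.2, -12.2, -12, 0, 0, 5],
  [-3, -16.5, -12, 0, 0, 7],
  [-3.8, -21, -12, 0, 0, 9],
  [-4.6, -25.3, -12, 0, 0, 11],
  [-5.4, -29.6, -12, 0, 0, 13],
  [-6.2, -34, -12, 0, 0, 15.2],
  [-7, -38.5, -12, 0, 0, 15.2],
  [-7.8, -43, -12, 0, 0, 15.2],
  [-8.6, -47, -12, 0, 0, 15.2],
  [-9.1, -50, -11, 0, 0, 15.2],
  [-9.2, -51, -9, 0, 0, 15.2],
  [-9.2, -51, -6.5, 0, 0, 15.2],
  [-9.2, -51, -5, 0, 0, 15.2],
  [-9.2, -51, -5, 0, 0, 15.2],
])

```text
clock: 26.2
eef_pos: [573.9, -116.3, 48.3]
tool_rot: [3.141, -0.005, 2.986]
force: [-0.2, -0.7, -2.6]
width: 54.5
```

Call:
move_arm([
  [0, 0, 0, 0, 0, 0],
  [0, 0, 0, 0, 0, 0],
  [0, 0, 0, 0, 0, 0],
])

```text
clock: 26.5
eef_pos: [576.9, -116.8, 51.6]
tool_rot: [3.142, 0.002, 2.986]
force: [-0.3, 0.3, -3.5]
width: 54.3
```

```bash
python3 - <<'E'
from place import *
print(delta([576.3,-117.1,14.2],np.radians(171.05)))
E
```

```text
(array([ 0.06, -0.04,  3.74]), array([0. , 0.1, 0. ]))
```

Call:
move_arm([
  [0, 0, 0.3, 0, 0, 0],
  [0, 0, 1, 0, 0, 0],
  [0, 0, 1.7, 0, 0, 0],
  [0, 0, 2.4, 0, 0, 0],
  [0, 0, 3, 0, 0, 0],
  [0, 0, 3.3, 0, 0, 0],
  [0, 0, 3.5, 0, 0, 0],
  [0, 0, 3.6, 0, 0, 0],
  [0, 0, 3.6, 0, 0, 0],
  [0, 0, 3.6, 0, 0, 0],
])

```text
clock: 27.5
eef_pos: [576.2, -117.0, 14.6]
tool_rot: [3.142, 0.0, 2.986]
force: [0.1, -0.7, -2.4]
width: 54.4
```

```bash
python3 - <<'E'
from place import *
print(delta([576.3,-117.1,13.9],np.radians(171.05)),delta([575.2,-117,13.9],np.radians(171.05)))
E
```

```text
(array([-0.01, -0.  ,  0.07]), array([0., 0., 0.])) (array([ 0.1 , -0.01,  0.07]), array([0., 0., 0.]))
```

Call:
move_arm([
  [0.04, 0, 0, 0, 0, 0],
  [0.08, 0, 0.03, 0, 0, 0],
  [0.09, 0, 0.06, 0, 0, 0],
  [0.09, 0, 0.09, 0, 0, 0],
  [0.12, 0, 0.09, 0, 0, 0],
  [0.15, 0, 0.09, 0, 0, 0],
  [0.15, 0, 0.09, 0, 0, 0],
])

```text
clock: 28.2
eef_pos: [575.1, -116.9, 13.9]
tool_rot: [-3.142, 0.001, 2.986]
force: [0.1, -0.1, 4.4]
width: 54.2
```

Call:
move_arm([
  [0, 0, 0, 0, 0, 0],
  [0, 0, 0, 0, 0, 0],
  [0, 0, 0, 0, 0, 0],
  [0, 0, 0, 0, 0, 0],
  [0, 0, -1, 0, 0, 0],
  [0, 0, -3, 0, 0, 0],
  [0, 0, -6, 0, 0, 0],
  [0, 0, -10, 0, 0, 0],
  [0, 0, -13, 0, 0, 0],
  [0, 0, -15, 0, 0, 0],
  [0, 0, -15.6, 0, 0, 0],
  [0, 0, -15.6, 0, 0, 0],
  [0, 0, -15.6, 0, 0, 0],
  [0, 0, -15.6, 0, 0, 0],
  [0, 0, -15.6, 0, 0, 0],
], grip=1)

```text
clock: 29.7
eef_pos: [573.8, -116.7, 168.3]
tool_rot: [3.141, -0.002, 2.986]
force: [-0.9, -0.1, -0.3]
width: 85.1
```

```bash
python3 - <<'E'
from fit import *
s=ctrl.read_state();print(s["clock"],s["eef_pos"],s["tool_rot"],s["qd"].round(3))
im=eyes.get_image("wrist")[:,:,::-1].copy();cv2.imwrite("pics/w7f.png",im)
cv2.imwrite("pics/w7.png",cv2.resize(im[100:300,220:420],None,fx=3,fy=3,interpolation=cv2.INTER_CUBIC))
E
```

```text
29.7 [ 573.84350616 -116.66166232  168.28438479] [ 3.14149026e+00 -2.26658013e-03  2.98574867e+00] [-0.001 -0.003  0.001 -0.006 -0.     0.002  0.001]
```

View pics/w7.png

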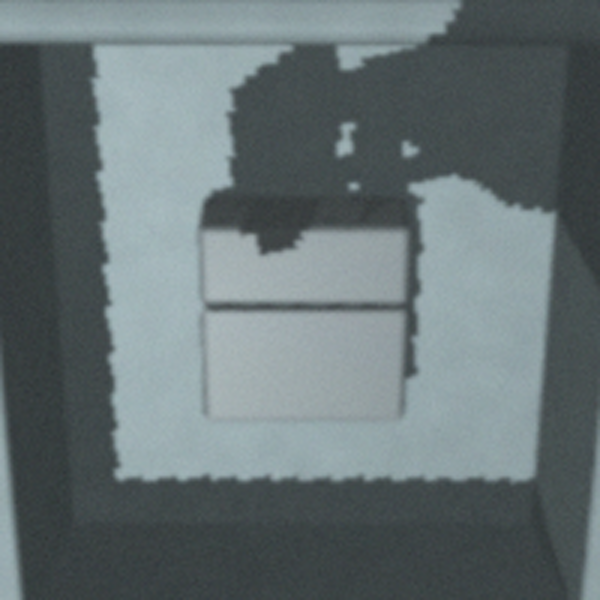

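```bash
python3 - <<'E'
from place import *
b=R.from_euler('z',-BY,degrees=True)
f=lambda q:rect(wc(q,(220,100),3,31))
w=f([(201,228),(410,228),(409,304),(203,304)]);n=f([(204,308),(407,308),(404,419),(207,419)])
print(w);print(n);print(b.apply([*(n[0]-w[0]),0]), b.apply([*(n[0]-PC),0]),b.apply([*(w[0]-PC),0]))
fl=rect(wc([(94,44),(566,44),(536,479),(117,479)],(220,100),3,8));print("floor",fl)
print(delta([517.0,216.0,0.3],np.radians(180-11.2)),delta([513.4,358.7,.3],np.radians(177.6)))
E
```

```text
(array([ 549.6, -111.6]), 'dims', np.float64(55.1), np.float64(20.5), 'ang', np.float64(-98.9), np.float64(171.5))
(array([ 576.4, -115.8]), 'dims', np.float64(54.7), np.float64(31.8), 'ang', np.float64(-98.9), np.float64(171.1))
[2.71271005e+01 2.04797824e-02 0.00000000e+00] [14.36468774  1.35120175  0.        ] [-12.76241274   1.33072197   0.        ]
floor (array([ 558.2, -106.3]), 'dims', np.float64(127.8), np.float64(126.9), 'ang', np.float64(-98.9), np.float64(171.1))
(array([10.76, 31.98, 16.84]), array([ 0. , -0.1,  2.3])) (array([13.33, 46.02, 16.85]), array([ 0. , -0.1, -6.5]))
```

Call:
move_arm([
  [0.5, 1.5, 0, 0, 0, 0],
  [1.5, 4.5, 0, 0, 0, 0.5],
  [2.9, 8.5, 0, 0, 0, 1],
  [4.3, 12.5, 0, 0, 0, 1.5],
  [5.6, 16.5, 0.5, 0, 0, 2.3],
  [7, 20.5, 2, 0, 0, 2.3],
  [8.3, 24.5, 4, 0, 0, 2.3],
  [9.7, 28.5, 6.5, 0, 0, 2.3],
  [10.6, 31, 9, 0, 0, 2.3],
  [10.8, 32, 11, 0, 0, 2.3],
  [10.8, 32, 12.5, 0, 0, 2.3],
  [10.8, 32, 13.5, 0, 0, 2.3],
  [10.8, 32, 14.5, 0, 0, 2.3],
  [10.8, 32, 15.5, 0, 0, 2.3],
  [10.8, 32, 16.3, 0, 0, 2.3],
  [10.8, 32, 16.6, 0, 0, 2.3],
  [10.8, 32, 16.7, 0, 0, 2.3],
  [10.8, 32, 16.7, 0, 0, 2.3],
])

```text
clock: 31.55
eef_pos: [517.8, 216.0, 2.7]
tool_rot: [3.141, 0.0, 2.945]
force: [-0.9, -0.1, -0.2]
width: 85.6
```

```bash
python3 - <<'E'
from place import *
print(ctrl.read_state()["eef_pos"],delta([516.2,216.1,0.5],np.radians(168.9)))
E
```

```text
[517.78879014 216.03957721   2.68184871] (array([ 0.16, -0.03,  0.22]), array([ 0. ,  0. , -0.2]))
```

Call:
move_arm([
  [0.1, 0, 0.1, 0, 0, 0],
  [0.15, 0, 0.2, 0, 0, 0],
  [0.15, 0, 0.2, 0, 0, 0],
  [0.15, 0, 0.2, 0, 0, 0],
])

```text
clock: 31.95
eef_pos: [516.1, 216.4, 0.6]
tool_rot: [3.141, 0.0, 2.946]
force: [-0.3, 0.1, -0.1]
width: 85.3
```

Call:
move_arm([
  [0, 0, 0, 0, 0, 0],
  [0, 0, 0, 0, 0, 0],
  [0, 0, 0, 0, 0, 0],
  [0, 0, 0, 0, 0, 0],
  [0, 0, 0, 0, 0, 0],
  [0, 0, 0, 0, 0, 0],
], grip=-1)

```text
clock: 32.55
eef_pos: [516.2, 216.5, 0.9]
tool_rot: [3.141, 0.0, 2.945]
force: [0.2, 0.1, 5.0]
width: 54.5
```

```bash
python3 - <<'E'
from place import *
s=ctrl.read_state();print(s["eef_pos"],s["tool_rot"],s["force"])
o=grip_off([516.2,216.1],s["eef_pos"][:2],np.degrees(s["tool_rot"][2])); t=target(0,-13.5,81.05,o); print(o,t,delta([*t,60],np.radians(81.05)))
E
```

```text
[516.21904956 216.48017615   0.93409419] [3.14135186e+00 3.34824834e-04 2.94549361e+00] [0.16552837 0.12942191 5.04653519]
-0.05539081953922466 [ 559.90838874 -128.18091406] (array([-11.  , -32.95,  -5.91]), array([ 0. ,  0. , 87.7]))
```

Call:
move_arm([
  [0, 0, -1, 0, 0, 0],
  [0, 0, -3.5, 0, 0, 0],
  [0, 0, -7, 0, 0, 2],
  [-0.5, -1.5, -10.5, 0, 0, 7],
  [-1.5, -4.5, -13, 0, 0, 14],
  [-2.5, -7.5, -14, 0, 0, 21],
  [-3.5, -10.5, -14, 0, 0, 28],
  [-4.5, -13.5, -14, 0, 0, 35],
  [-5.5, -16.5, -14, 0, 0, 42],
  [-6.5, -19.5, -14, 0, 0, 49],
  [-7.5, -22.5, -14, 0, 0, 56],
  [-8.5, -25.5, -14, 0, 0, 63],
  [-9.5, -28.5, -14, 0, 0, 70],
  [-10.4, -31.2, -14, 0, 0, 77],
  [-10.9, -32.7, -13, 0, 0, 83],
  [-11, -33, -11, 0, 0, 87.7],
  [-11, -33, -9, 0, 0, 87.7],
  [-11, -33, -7, 0, 0, 87.7],
  [-11, -33, -6, 0, 0, 87.7],
  [-11, -33, -6, 0, 0, 87.7],
])

```text
clock: 34.55
eef_pos: [558.4, -128.3, 59.3]
tool_rot: [-3.138, -0.001, 1.415]
force: [-0.0, 0.2, -1.7]
width: 54.2
```

Call:
move_arm([
  [0, 0, 0.5, 0, 0, 0],
  [0, 0, 1, 0, 0, 0],
  [0, 0, 1.4, 0, 0, 0],
  [0, 0, 1.4, 0, 0, 0],
  [0, 0, 1.4, 0, 0, 0],
  [0, 0, 1.4, 0, 0, 0],
])

```text
clock: 35.15
eef_pos: [559.9, -128.8, 46.8]
tool_rot: [3.141, 0.0, 1.415]
force: [0.7, -0.0, -2.2]
width: 54.6
```

```bash
python3 - <<'E'
from place import *
print(ctrl.read_state()["eef_pos"],delta([559.9,-128.2,32],np.radians(81.05)))
E
```

```text
[ 559.88980935 -128.78494199   46.75938724] (array([ 0.06, -0.01,  1.48]), array([0., 0., 0.]))
```

Call:
move_arm([
  [0.03, 0, 0.4, 0, 0, 0],
  [0.05, 0, 0.8, 0, 0, 0],
  [0.05, 0, 1.1, 0, 0, 0],
  [0.05, 0, 1.3, 0, 0, 0],
  [0.05, 0, 1.45, 0, 0, 0],
  [0.05, 0, 1.53, 0, 0, 0],
  [0.05, 0, 1.53, 0, 0, 0],
  [0.05, 0, 1.53, 0, 0, 0],
])

```text
clock: 35.95
eef_pos: [559.6, -128.2, 32.0]
tool_rot: [-3.141, -0.0, 1.415]
force: [-1.9, 0.3, 5.8]
width: 54.8
```

```bash
python3 - <<'E'
from place import *
print(delta([597.3,231.2,170],np.radians(176.4)))
E
```

```text
(array([ 36.1 ,  -1.86, -13.79]), array([  0. ,  -0. , -95.3]))
```

Call:
move_arm([
  [0, 0, 0, 0, 0, 0],
  [0, 0, 0, 0, 0, 0],
  [0, 0, 0, 0, 0, 0],
  [0, 0, -1, 0, 0, 0],
  [0, 0, -4, 0, 0, 0],
  [0, 0, -7, 0, 0, 0],
  [0.5, 0, -9.5, 0, 0, -3],
  [3, -0.2, -11, 0, 0, -10],
  [6, -0.4, -11, 0, 0, -17],
  [9, -0.6, -11, 0, 0, -25],
  [12.5, -0.8, -11, 0, 0, -33],
  [16, -1, -11, 0, 0, -41],
  [19.5, -1.2, -11, 0, 0, -49],
  [23, -1.4, -11, 0, 0, -57],
  [26.5, -1.6, -11, 0, 0, -65],
  [29.5, -1.8, -10.5, 0, 0, -73],
  [32.5, -2, -9.5, 0, 0, -81],
  [35, -2.1, -8.5, 0, 0, -89],
  [36, -2.15, -8, 0, 0, -95],
  [36.05, -2.15, -8, 0, 0, -95.3],
], grip=0.7)

```text
clock: 37.95
eef_pos: [593.8, 233.3, 110.9]
tool_rot: [3.141, -0.001, 3.081]
force: [-0.5, 0.2, 0.2]
width: 72.7
```

Call:
move_arm([
  [0, 0, 0, 0, 0, 0],
  [0, 0, 0, 0, 0, 0],
  [0, 0, 0, 0, 0, 0],
  [0, 0, 0, 0, 0, 0],
])

```text
clock: 38.35
eef_pos: [594.8, 230.4, 111.7]
tool_rot: [-3.141, 0.001, 3.076]
force: [0.1, 0.3, 0.6]
width: 72.9
```

```bash
python3 - <<'E'
from place import *
s=ctrl.read_state();print(s["eef_pos"],s["tool_rot"],delta([594.3,231.2,.5],np.radians(176.4)))
c=camT("wrist");im=eyes.get_image("wrist")[:,:,::-1].copy();cv2.imwrite("pics/w8.png",im)
print(fit(im,c,"N",598.9,232.2,-3.5,thr=115),fit(im,c,"N",598.9,232.2,-3.5,thr=100))
cv2.imwrite("pics/w8c.png",cv2.resize(im[80:480,100:540],None,fx=1.5,fy=1.5))
E
```

```text
[594.82680376 230.40931302 111.65341972] [-3.14130766e+00  6.42871339e-04  3.07636737e+00] (array([ 0.06,  0.08, 11.12]), array([-0. ,  0. , -0.1]))
(np.float64(598.1), np.float64(232.7), np.float64(-3.7), 'iou', np.float64(0.976)) (np.float64(598.0), np.float64(232.3), np.float64(-3.9), 'iou', np.float64(0.967))
```

View pics/w8c.png

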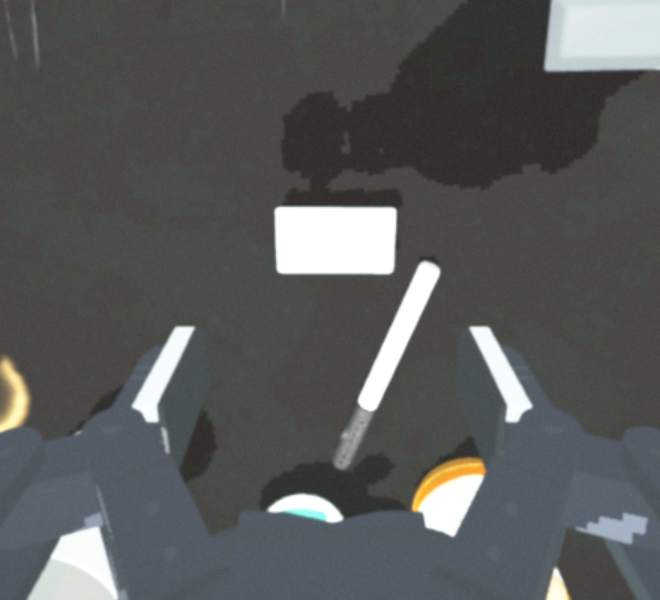

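```bash
python3 - <<'E'
from place import *
c=camT("wrist")
for q in [(430,262),(422,266),(439,270)]: print(px2w("wrist",q[0]/1.5+100,q[1]/1.5+80,7,c)-[1.6,1.0,0])
print(delta([591.8,231.2,.5],np.radians(176.4)))
E
```

```text
[614.97101988 278.21083917   7.        ]
[616.88446155 274.20759423   7.        ]
[619.61008111 282.70185756   7.        ]
(array([ 0.3 ,  0.04, 11.11]), array([-0. ,  0. , -0.1]))
```

Call:
move_arm([
  [0.1, 0, 1, 0, 0, 0],
  [0.2, 0, 3, 0, 0, 0],
  [0.2, 0, 5, 0, 0, 0],
  [0.2, 0, 7, 0, 0, 0],
  [0.2, 0, 8.5, 0, 0, 0],
  [0.2, 0, 9.8, 0, 0, 0],
  [0.2, 0, 10.7, 0, 0, 0],
  [0.2, 0, 11.1, 0, 0, 0],
  [0.2, 0, 11.1, 0, 0, 0],
  [0.2, 0, 11.1, 0, 0, 0],
  [0.2, 0, 11.1, 0, 0, 0],
])

```text
clock: 39.5
eef_pos: [593.1, 231.6, 1.0]
tool_rot: [3.141, 0.001, 3.078]
force: [-0.5, 0.2, -0.5]
width: 72.2
```

Call:
move_arm([
  [0, 0, 0, 0, 0, 0],
  [0, 0, 0, 0, 0, 0],
  [0, 0, 0, 0, 0, 0],
  [0, 0, 0, 0, 0, 0],
  [0, 0, 0, 0, 0, 0],
  [0, 0, 0, 0, 0, 0],
], grip=-1)

```text
clock: 40.1
eef_pos: [593.0, 231.6, 1.2]
tool_rot: [3.141, 0.001, 3.078]
force: [-1.0, 0.1, 5.4]
width: 54.6
```

```bash
python3 - <<'E'
from place import *
s=ctrl.read_state();print(s["eef_pos"],s["tool_rot"],s["force"])
o=grip_off([596.45,231.5],s["eef_pos"][:2],np.degrees(s["tool_rot"][2])); t=target(0,14.5,81.05,o); print(o,t,delta([*t,60],np.radians(81.05)))
E
```

```text
[593.04933502 231.61967639   1.22515287] [3.14099171e+00 1.20449392e-03 3.07809740e+00] [-0.99347103  0.07519037  5.42002341]
-3.4014059163349346 [564.7849662  -97.21655302] (array([  0.73, -32.99,  -5.9 ]), array([ 0.1,  0. , 95.3]))
```

Call:
move_arm([
  [0, 0, -1, 0, 0, 0],
  [0, 0, -3.5, 0, 0, 0],
  [0, 0, -7, 0, 0, 2],
  [0, -1.5, -10.5, 0, 0, 8],
  [0.1, -4.5, -13, 0, 0, 16],
  [0.2, -7.5, -14, 0, 0, 24],
  [0.2, -10.5, -14, 0, 0, 32],
  [0.3, -13.5, -14, 0, 0, 40],
  [0.4, -16.5, -14, 0, 0, 48],
  [0.4, -19.5, -14, 0, 0, 56],
  [0.5, -22.5, -14, 0, 0, 64],
  [0.6, -25.5, -14, 0, 0, 72],
  [0.6, -28.5, -14, 0, 0, 80],
  [0.7, -31.2, -14, 0, 0, 88],
  [0.7, -32.7, -13, 0, 0, 93],
  [0.7, -33, -11, 0, 0, 95.3],
  [0.7, -33, -9, 0, 0, 95.3],
  [0.7, -33, -8, 0, 0, 95.3],
  [0.7, -33, -7, 0, 0, 95.3],
  [0.7, -33, -7, 0, 0, 95.3],
])

```text
clock: 42.1
eef_pos: [563.9, -97.0, 69.3]
tool_rot: [-3.14, -0.0, 1.415]
force: [-0.0, 0.3, -2.4]
width: 54.6
```

Call:
move_arm([
  [0, 0, 0.5, 0, 0, 0],
  [0, 0, 1, 0, 0, 0],
  [0, 0, 1.2, 0, 0, 0],
  [0, 0, 1.2, 0, 0, 0],
  [0, 0, 1.2, 0, 0, 0],
  [0, 0, 1.2, 0, 0, 0],
])

```text
clock: 42.7
eef_pos: [564.8, -97.6, 58.4]
tool_rot: [3.141, -0.0, 1.415]
force: [-0.7, 0.6, -2.2]
width: 54.7
```

```bash
python3 - <<'E'
from place import *
print(ctrl.read_state()["eef_pos"],delta([564.8,-97.2,32.8],np.radians(81.05)))
E
```

```text
[564.76967909 -97.58590518  58.41370411] (array([ 0.04, -0.  ,  2.56]), array([ 0., -0.,  0.]))
```

Call:
move_arm([
  [0.03, 0, 0.5, 0, 0, 0],
  [0.04, 0, 1.1, 0, 0, 0],
  [0.04, 0, 1.7, 0, 0, 0],
  [0.04, 0, 2.1, 0, 0, 0],
  [0.04, 0, 2.4, 0, 0, 0],
  [0.04, 0, 2.54, 0, 0, 0],
  [0.04, 0, 2.54, 0, 0, 0],
  [0.04, 0, 2.54, 0, 0, 0],
  [0, 0, 2.54, 0, 0, 0],
  [-0.04, 0, 2.57, 0, 0, 0],
  [-0.05, 0, 2.6, 0, 0, 0],
  [-0.05, 0, 2.63, 0, 0, 0],
  [-0.08, 0, 2.63, 0, 0, 0],
  [-0.11, 0, 2.63, 0, 0, 0],
  [-0.11, 0, 2.63, 0, 0, 0],
])

```text
clock: 44.2
eef_pos: [564.8, -98.1, 32.2]
tool_rot: [3.141, -0.001, 1.415]
force: [-0.4, 4.1, 3.0]
width: 54.4
```

```bash
python3 - <<'E'
from place import *
s=ctrl.read_state();print(s["eef_pos"],s["force"]); b=R.from_euler('z',-BY,degrees=True)
t=np.radians(81.05); print(b.apply([*(s["eef_pos"][:2]-3.4*np.array([np.cos(t),np.sin(t)])-PC),0]))
E
```

```text
[564.81220071 -98.13901834  32.19068582] [-0.44927927  4.11586598  2.99095801]
[ 0.17041314 13.59440903  0.        ]
```

Call:
move_arm([
  [0, 0, 0, 0, 0, 0],
  [0, 0, 0, 0, 0, 0],
  [0, 0, 0, 0, 0, 0],
  [0, 0, 0, 0, 0, 0],
  [0, 0, -1, 0, 0, 0],
  [0, 0, -3, 0, 0, 0],
  [0, 0, -6, 0, 0, 0],
  [0, 0, -10, 0, 0, 0],
  [0, 0, -13, 0, 0, 0],
  [0, 0, -15, 0, 0, 0],
  [0, 0, -15.6, 0, 0, 0],
  [0, 0, -15.6, 0, 0, 0],
  [0, 0, -15.6, 0, 0, 0],
  [0, 0, -15.6, 0, 0, 0],
  [0, 0, -15.6, 0, 0, 0],
], grip=1)

```text
clock: 45.7
eef_pos: [563.7, -98.5, 186.7]
tool_rot: [-3.139, 0.0, 1.415]
force: [0.1, -0.9, -0.7]
width: 85.5
```

```bash
python3 - <<'E'
from place import *
s=ctrl.read_state();print(s["clock"],s["eef_pos"],s["tool_rot"],delta([513.2,358.8,.5],np.radians(177.6)))
im=eyes.get_image("wrist")[:,:,::-1].copy();cv2.imwrite("pics/w9f.png",im)
cv2.imwrite("pics/w9.png",cv2.resize(im[60:330,200:440],None,fx=2.2,fy=2.2,interpolation=cv2.INTER_CUBIC))
E
```

```text
45.7 [563.73893315 -98.53314093 186.71767841] [-3.13933811e+00  1.37836410e-04  1.41474135e+00] (array([ 44.39, -12.06,  18.64]), array([ -0.1,  -0.1, -96.5]))
```

View pics/w9.png

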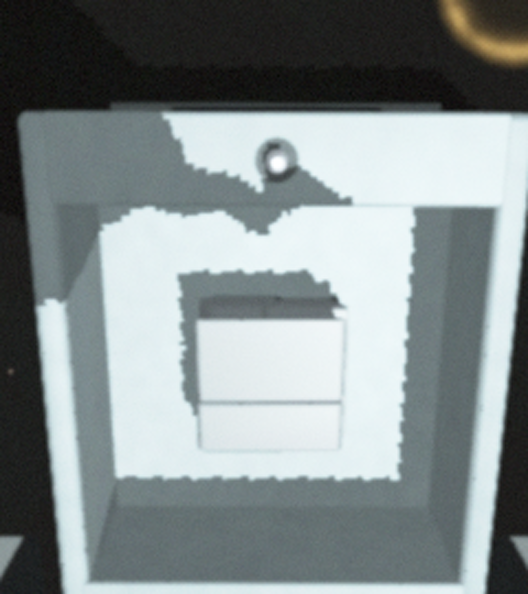

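```bash
python3 - <<'E'
from place import *
b=R.from_euler('z',-BY,degrees=True)
g=lambda q,z:[b.apply([*(p-PC),0])[:2].round(2) for p in wc(q,(200,60),2.2,z)]
print("pin",g([(277,160)],74)); print("well rim",g([(55,205),(502,205),(463,583),(90,583)],70))
print("outer rim",g([(20,115),(527,115)],70))
print("stack",g([(197.5,319),(347,319),(341.5,451),(199,451)],49), "joint",g([(270,402)],49))
E
```

```text
pin [array([ 2.27, 86.12])]
well rim [array([-69.67,  71.71]), array([75.36, 71.89]), array([ 74.51, -70.56]), array([-68.65, -70.88])]
outer rim [array([-78.22,  99.38]), array([80.43, 99.55])]
stack [array([-26.4 ,  28.15]), array([28.59, 28.24]), array([ 28.28, -24.79]), array([-27.28, -24.89])] joint [array([ 0.36, -4.43])]
```

Call:
move_arm([
  [1, -0.3, 0, 0, 0, -3],
  [4, -1.1, 0, 0, 0, -10],
  [8, -2.2, 0, 0, 0, -18],
  [12, -3.3, 0.5, 0, 0, -26],
  [16, -4.3, 1, 0, 0, -34],
  [20, -5.4, 2, 0, 0, -42],
  [24, -6.5, 3, 0, 0, -50],
  [28, -7.6, 4, 0, 0, -58],
  [32, -8.7, 5.5, 0, 0, -66],
  [36, -9.8, 7, 0, 0, -74],
  [40, -10.9, 9, 0, 0, -82],
  [43, -11.7, 11, 0, 0, -90],
  [44.4, -12, 12.5, 0, 0, -96.5],
  [44.4, -12, 13.5, 0, 0, -96.5],
  [44.4, -12, 14.5, 0, 0, -96.5],
  [44.4, -12, 15.5, 0, 0, -96.5],
  [44.4, -12, 16.5, 0, 0, -96.5],
  [44.4, -12, 17.3, 0, 0, -96.5],
  [44.4, -12, 17.6, 0, 0, -96.5],
  [44.4, -12, 17.6, 0, 0, -96.5],
])

```text
clock: 47.75
eef_pos: [514.8, 358.3, 11.5]
tool_rot: [-3.141, -0.0, 3.099]
force: [-0.4, -0.3, -0.2]
width: 85.6
```

```bash
python3 - <<'E'
from place import *
print(ctrl.read_state()["eef_pos"],delta([513.1,358.7,.5],np.radians(177.6)))
E
```

```text
[514.75209089 358.28186717  11.52753283] (array([0.17, 0.04, 1.1 ]), array([-0. , -0. , -0.1]))
```

Call:
move_arm([
  [0.1, 0, 0.4, 0, 0, 0],
  [0.15, 0, 0.8, 0, 0, 0],
  [0.15, 0, 1.05, 0, 0, 0],
  [0.15, 0, 1.05, 0, 0, 0],
  [0.15, 0, 1.05, 0, 0, 0],
])

```text
clock: 48.25
eef_pos: [513.4, 358.7, 1.4]
tool_rot: [-3.142, -0.0, 3.099]
force: [-0.0, 0.2, 0.7]
width: 85.1
```

Call:
move_arm([
  [0, 0, 0, 0, 0, 0],
  [0, 0, 0, 0, 0, 0],
  [0, 0, 0, 0, 0, 0],
  [0, 0, 0, 0, 0, 0],
  [0, 0, 0, 0, 0, 0],
  [0, 0, 0, 0, 0, 0],
], grip=-1)

```text
clock: 48.85
eef_pos: [513.7, 358.9, 2.0]
tool_rot: [3.141, 0.001, 3.099]
force: [-1.1, -0.7, 5.8]
width: 54.5
```

```bash
python3 - <<'E'
from place import *
s=ctrl.read_state();print(s["eef_pos"],s["tool_rot"],s["force"])
o=grip_off([513.1,358.7],s["eef_pos"][:2],np.degrees(s["tool_rot"][2])); t=target(0.3,0.3,171.05,o); print(o,t,delta([*t,70],np.radians(171.05)))
E
```

```text
[513.65266089 358.94357625   1.98796022] [3.14108459e+00 6.39420371e-04 3.09903322e+00] [-1.13520708 -0.65817956  5.75295424]
0.541797108622117 [ 562.87821954 -114.73461312] (array([ -6.94, -47.11,  -6.82]), array([0. , 0. , 6.5]))
```

Call:
move_arm([
  [0, 0, -1, 0, 0, 0],
  [0, 0, -3.5, 0, 0, 0],
  [0, 0, -7, 0, 0, 0],
  [-0.2, -1.5, -10.5, 0, 0, 1],
  [-0.7, -5, -13, 0, 0, 2],
  [-1.3, -9, -14, 0, 0, 3],
  [-1.9, -13, -14, 0, 0, 4],
  [-2.5, -17, -14, 0, 0, 5],
  [-3.1, -21, -14, 0, 0, 6.5],
  [-3.7, -25, -14, 0, 0, 6.5],
  [-4.3, -29, -14, 0, 0, 6.5],
  [-4.9, -33, -14, 0, 0, 6.5],
  [-5.5, -37, -14, 0, 0, 6.5],
  [-6.1, -41, -14, 0, 0, 6.5],
  [-6.6, -44.5, -13.5, 0, 0, 6.5],
  [-6.9, -46.5, -12.5, 0, 0, 6.5],
  [-6.9, -47.1, -10.5, 0, 0, 6.5],
  [-6.9, -47.1, -8.5, 0, 0, 6.5],
  [-6.9, -47.1, -7.5, 0, 0, 6.5],
  [-6.9, -47.1, -7.5, 0, 0, 6.5],
])

```text
clock: 50.85
eef_pos: [560.9, -114.3, 75.1]
tool_rot: [3.141, -0.003, 2.986]
force: [0.1, 1.1, -1.5]
width: 54.6
```

Call:
move_arm([
  [0, 0, 0.3, 0, 0, 0],
  [0, 0, 0.6, 0, 0, 0],
  [0, 0, 0.7, 0, 0, 0],
  [0, 0, 0.7, 0, 0, 0],
  [0, 0, 0.7, 0, 0, 0],
  [0, 0, 0.7, 0, 0, 0],
])

```text
clock: 51.45
eef_pos: [562.4, -114.8, 69.6]
tool_rot: [-3.142, 0.0, 2.986]
force: [0.0, -0.1, -3.1]
width: 54.3
```

```bash
python3 - <<'E'
from place import *
print(ctrl.read_state()["eef_pos"],delta([562.9,-114.7,50.9],np.radians(171.05)))
E
```

```text
[ 562.42838682 -114.8276171    69.6175009 ] (array([-0.04,  0.02,  1.87]), array([-0.,  0.,  0.]))
```

Call:
move_arm([
  [0, 0, 0.4, 0, 0, 0],
  [-0.03, 0, 0.9, 0, 0, 0],
  [-0.03, 0, 1.3, 0, 0, 0],
  [-0.03, 0, 1.6, 0, 0, 0],
  [-0.03, 0, 1.75, 0, 0, 0],
  [-0.03, 0, 1.85, 0, 0, 0],
  [-0.03, 0, 1.9, 0, 0, 0],
  [-0.03, 0, 1.9, 0, 0, 0],
  [-0.03, 0, 1.9, 0, 0, 0],
])

```text
clock: 52.35
eef_pos: [562.3, -114.8, 50.9]
tool_rot: [-3.141, -0.0, 2.986]
force: [-2.8, 0.8, 5.5]
width: 54.2
```

Call:
move_arm([
  [0, 0, 0, 0, 0, 0],
  [0, 0, 0, 0, 0, 0],
  [0, 0, 0, 0, 0, 0],
  [0, 0, 0, 0, 0, 0],
  [0, 0, -1, 0, 0, 0],
  [0, 0, -3, 0, 0, 0],
  [0, 0, -6, 0, 0, 0],
  [0, 0, -10, 0, 0, 0],
  [0, 0, -13, 0, 0, 0],
  [0, 0, -15, 0, 0, 0],
  [0, 0, -15, 0, 0, 0],
  [0, 0, -15, 0, 0, 0],
  [0, 0, -15, 0, 0, 0],
  [0, 0, -15, 0, 0, 0],
], grip=1)

```text
clock: 53.75
eef_pos: [561.7, -114.7, 199.2]
tool_rot: [3.142, -0.002, 2.986]
force: [-0.5, -0.1, 0.6]
width: 85.3
```

```bash
python3 - <<'E'
from place import *
s=ctrl.read_state();print(s["clock"],s["eef_pos"],s["tool_rot"])
im=eyes.get_image("wrist")[:,:,::-1].copy();cv2.imwrite("pics/w10f.png",im)
t=eyes.get_image("top")[:,:,::-1].copy();cv2.imwrite("pics/t10f.png",t)
a=cv2.resize(im[80:340,150:490],None,fx=1.7,fy=1.7,interpolation=cv2.INTER_CUBIC)
b=cv2.resize(t[190:290,395:595],(578,289),interpolation=cv2.INTER_CUBIC); print(a.shape)
cv2.imwrite("pics/c10.png",np.vstack([a[:310],b]))
E
```

```text
53.75 [ 561.73443608 -114.7443623   199.18470025] [ 3.14150690e+00 -2.48070574e-03  2.98570120e+00]
(442, 578, 3)
```

View pics/c10.png

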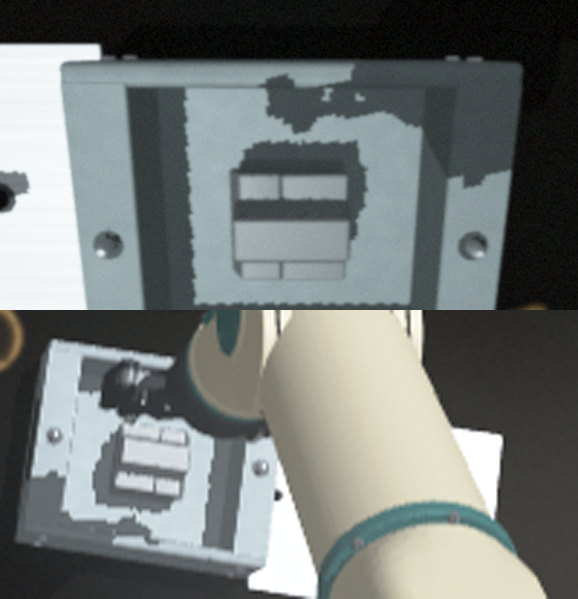

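Call:
move_arm([
  [0, -0.5, 0, 0, 0, 4],
  [0, -2, 0, 0, 0, 12],
  [0, -4, 0, 0, 0, 20],
  [0.1, -6, 0, 0, 0, 28],
  [0.1, -8, 0, 0, 0, 36],
  [0.1, -10, 0, 0, 0, 44],
  [0.2, -12, 0, 0, 0, 52],
  [0.2, -14, 0, 0, 0, 60],
  [0.2, -16, 0, 0, 0, 68],
  [0.3, -18, 0, 0, 0, 76],
  [0.3, -19.5, 0, 0, 0, 84],
  [0.3, -20, 0, 0, 0, 90],
  [0.3, -20, 0, 0, 0, 90],
  [0.3, -20, 0, 0, 0, 90],
  [0.3, -20, 0, 0, 0, 90],
  [0.3, -20, 0, 0, 0, 90],
])

```text
clock: 55.45
eef_pos: [528.8, -311.3, 200.3]
tool_rot: [-3.142, -0.001, 1.417]
force: [-0.2, 0.8, -0.2]
width: 85.5
```

```bash
python3 - <<'E'
from place import *
s=ctrl.read_state();print(s["clock"],s["eef_pos"],s["tool_rot"],s["qpos"].round(2))
im=eyes.get_image("wrist")[:,:,::-1].copy();cv2.imwrite("pics/w11f.png",im)
cv2.imwrite("pics/w11.png",cv2.resize(im[20:400,120:520],None,fx=1.5,fy=1.5,interpolation=cv2.INTER_CUBIC))
E
```

```text
55.45 [ 528.75942219 -311.27630437  200.30283551] [-3.14153105e+00 -5.46995770e-04  1.41683629e+00] [ 0.35  0.62  0.22  1.66 -0.16  0.88  0.48]
```

View pics/w11.png

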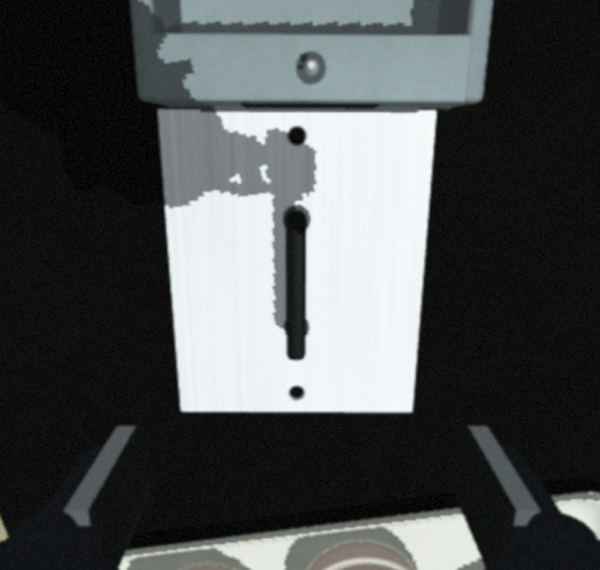

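```bash
python3 - <<'E'
from place import *
b=R.from_euler('z',-BY,degrees=True)
h=wc([(297,135),(297,392)],(120,20),1.5,4); c=h.mean(0); print("holes",h,c,np.linalg.norm(h[0]-h[1]))
for z in(70,75,80):
  p=wc([(311,66)],(120,20),1.5,z)[0]; print("near pin rel to cover centre reading, box axes",z,b.apply([*(p-c),0]))
hd=wc([(296,288)],(120,20),1.5,44); print("handle",hd)
s=ctrl.read_state(); T=np.eye(4)
# w2, w1 pins reading (saved poses)
def read(pos,rot,q,o,f,z):
    k=eyes.calibration("wrist"); T=np.eye(4);T[:3,:3]=R.from_euler('xyz',rot).as_matrix();T[:3,3]=pos;cT=(k,T@k["tool_from_camera"])
    return np.array([px2w("wrist",o[0]+(u+.5)/f-.5,o[1]+(v+.5)/f-.5,z,cT)[:2] for u,v in q])
for z in(68,72,76):
  p=read([564.87,-110.21,210.25],[3.14106,-.000367,1.41559],[(355,121),(353,557)],(160,60),2.2,z); m=p.mean(0)
  print(z,"pins centre reading",m,np.linalg.norm(p[0]-p[1]),"move cover (box axes)",b.apply([*(m-c),0])[:2])
print(delta([*c,21],np.radians(81.05)))
E
```

```text
holes [[ 538.87842779 -227.63649704]
 [ 512.29834868 -396.30126712]] [ 525.58838823 -311.96888208] 170.7463184724846
near pin rel to cover centre reading, box axes 70 [  7.03028065 115.78100695   0.        ]
near pin rel to cover centre reading, box axes 75 [  6.95156947 115.23785265   0.        ]
near pin rel to cover centre reading, box axes 80 [  6.87285828 114.69469835   0.        ]
handle [[ 525.59560859 -310.26333769]]
68 pins centre reading [ 563.87086061 -115.28887776] 172.25543795061913 move cover (box axes) [  7.21836634 200.24102222]
72 pins centre reading [ 564.06661999 -114.03821859] 169.83927924689306 move cover (box axes) [  7.21717409 201.50690873]
76 pins centre reading [ 564.26237936 -112.78755943] 167.423120543167 move cover (box axes) [  7.21598184 202.77279524]
(array([-0.11, -0.3 , 17.94]), array([ 0. , -0. ,  0.1]))
```

```bash
cat >> place.py <<'E'
def read(pos,rot,q,o,f,z):
    k=eyes.calibration("wrist"); T=np.eye(4);T[:3,:3]=R.from_euler('xyz',rot).as_matrix();T[:3,3]=pos;cT=(k,T@k["tool_from_camera"])
    b=R.from_euler('z',-BY,degrees=True)
    return np.array([b.apply([*(px2w("wrist",o[0]+(u+.5)/f-.5,o[1]+(v+.5)/f-.5,z,cT)[:2]-PC),0])[:2] for u,v in q]).round(2)
E
python3 - <<'E'
from place import *
W2=([564.87,-110.21,210.25],[3.14106,-.000367,1.41559]); a=((160,60),2.2)
print("rim y: outer far, well far, well near, outer near",read(*W2,[(355,77),(355,164),(355,526),(355,585)],*a,70)[:,1])
for z in(70,76,82): print("pins",z,read(*W2,[(355,121),(353,557)],*a,z).tolist())
print("well x",read(*W2,[(149,164),(562,164),(531,526),(180,526)],*a,70)[:,0])
print("pad",read(*W2,[(291,258),(414,258),(413,378),(294,378)],*a,13).mean(0))
W6=([559.188,-115.143,169.454],[3.14154,-.00081,2.98566]);a=((200,100),2.4)
print("w6 pins",[read(*W6,[(14,335),(578,337)],*a,z).mean(0) for z in(70,76)])
print("w6 well x: top bottom",read(*W6,[(300,89),(300,540)],*a,70)[:,0],"outer",read(*W6,[(300,46),(300,564)],*a,70)[:,0])
print("w6 well y",read(*W6,[(35,89),(553,89),(75,540),(510,540)],*a,70)[:,1])
E
```

```text
rim y: outer far, well far, well near, outer near [100.11  71.86 -70.51 -98.43]
pins 70 [[2.15, 86.06], [1.67, -84.98]]
pins 76 [[2.14, 86.15], [1.67, -81.27]]
pins 82 [[2.13, 86.24], [1.68, -77.56]]
well x [-69.47  74.19  74.12 -68.75]
pad [1.4975 1.1875]
w6 pins [array([1.38 , 0.895]), array([-0.825,  0.845])]
w6 well x: top bottom [-70.6   72.68] outer [-81.81  81.93]
w6 well y [-70.77  70.94 -71.44  71.29]
```

```bash
python3 - <<'E'
from place import *
W=([561.734,-114.744,199.185],[3.14151,-.00248,2.98570]); a=((150,80),1.7)
print("pins",[read(*W,[(109,244),(473,245)],*a,z).tolist() for z in(70,76)])
print("L3 top",read(*W,[(233,221),(349,219),(349,261),(233,262)],*a,67).tolist())
print("L2 ends x: ",read(*W,[(258,174),(258,278)],*a,49).tolist(), "L2 y", read(*W,[(238,186),(281,186),(347,186)],*a,49).tolist())
print("rim outer far",read(*W,[(290,64),(290,84)],*a,70).tolist())
s=ctrl.read_state();print(s["clock"],s["eef_pos"],s["tool_rot"])
E
```

```text
pins [[[0.72, -85.29], [1.02, 85.66]], [[-1.17, -83.41], [-0.88, 83.77]]]
L3 top [[-9.7, -27.04], [-10.73, 27.29], [10.07, 27.96], [10.64, -27.64]]
L2 ends x:  [[-28.45, -15.93], [25.62, -16.82]] L2 y [[-22.51, -25.83], [-22.54, -4.77], [-22.58, 27.56]]
rim outer far [[-79.83, -0.37], [-71.63, -0.37]]
55.5 [ 528.7184813  -311.42529947  200.38329292] [ 3.14157245e+00 -4.32192451e-04  1.41642534e+00]
```

```bash
python3 - <<'E'
from place import *
print(delta([525.4,-312.1,20.6],np.radians(81.05)))
E
```

```text
(array([-0.13, -0.32, 17.98]), array([ 0. , -0. ,  0.1]))
```

Call:
move_arm([
  [-0.1, -0.1, 1, 0, 0, 0],
  [-0.1, -0.3, 4, 0, 0, 0],
  [-0.1, -0.3, 7, 0, 0, 0],
  [-0.1, -0.3, 10, 0, 0, 0],
  [-0.1, -0.3, 13, 0, 0, 0],
  [-0.1, -0.3, 15.5, 0, 0, 0],
  [-0.1, -0.3, 17, 0, 0, 0],
  [-0.1, -0.3, 17.9, 0, 0, 0],
  [-0.1, -0.3, 17.95, 0, 0, 0],
  [-0.1, -0.3, 17.95, 0, 0, 0],
  [-0.1, -0.3, 17.95, 0, 0, 0],
  [-0.1, -0.3, 17.95, 0, 0, 0],
])

```text
clock: 56.7
eef_pos: [526.1, -312.9, 22.0]
tool_rot: [3.14, 0.001, 1.415]
force: [-0.4, 0.1, 0.4]
width: 85.2
```

Call:
move_arm([
  [0, 0, 0, 0, 0, 0],
  [0, 0, 0, 0, 0, 0],
  [0, 0, 0, 0, 0, 0],
  [0, 0, 0, 0, 0, 0],
  [0, 0, 0, 0, 0, 0],
  [0, 0, 0, 0, 0, 0],
  [0, 0, 0, 0, 0, 0],
  [0, 0, 0, 0, 0, 0],
  [0, 0, 0, 0, 0, 0],
], grip=-1)

```text
clock: 57.6
eef_pos: [525.5, -312.5, 21.0]
tool_rot: [3.141, 0.0, 1.415]
force: [-1.1, 0.4, 2.8]
width: 10.2
```

```bash
python3 - <<'E'
from place import *
s=ctrl.read_state();p=s["eef_pos"];print(p,s["tool_rot"],s["force"])
b=R.from_euler('z',-BY,degrees=True); q=b.apply([*(p[:2]-PC),0]); print("box axes",q)
t=PC+b.inv().apply([1.8,q[1]+200.9,0])[:2]; print("seat TCP",t,delta([*t,130],np.radians(81.05)))
E
```

```text
[ 525.48475359 -312.53969062   21.00702304] [3.14143521e+00 4.52565578e-05 1.41478817e+00] [-1.11534489  0.35786489  2.81101625]
box axes [  -5.32335649 -200.9140921     0.        ]
seat TCP [ 563.77589172 -115.193951  ] (array([ 20.09,   0.72, -10.9 ]), array([0., 0., 0.]))
```

Call:
move_arm([
  [-0.1, 0, -0.5, 0, 0, 0],
  [-0.3, 0, -2, 0, 0, 0],
  [-0.3, 0, -4, 0, 0, 0],
  [-0.3, 0, -6, 0, 0, 0],
  [-0.3, 0, -8, 0, 0, 0],
  [-0.3, 0, -10, 0, 0, 0],
  [0.5, 0, -11, 0, 0, 0],
  [2.5, 0.1, -11, 0, 0, 0],
  [5.5, 0.2, -11, 0, 0, 0],
  [8.5, 0.3, -11, 0, 0, 0],
  [11.5, 0.4, -11, 0, 0, 0],
  [14.5, 0.5, -11, 0, 0, 0],
  [17, 0.6, -11, 0, 0, 0],
  [19, 0.7, -11, 0, 0, 0],
  [20, 0.7, -11, 0, 0, 0],
  [20.1, 0.7, -11, 0, 0, 0],
  [20.1, 0.7, -11, 0, 0, 0],
  [20.1, 0.7, -11, 0, 0, 0],
  [20.1, 0.7, -11, 0, 0, 0],
  [20.1, 0.7, -11, 0, 0, 0],
])

```text
clock: 59.6
eef_pos: [563.4, -116.0, 130.9]
tool_rot: [3.142, 0.0, 1.413]
force: [0.6, 0.2, -3.1]
width: 10.9
```

```bash
python3 - <<'E'
from place import *
s=ctrl.read_state();print(s["eef_pos"],s["tool_rot"],s["force"],delta([563.8,-115.2,103.5],np.radians(81.05)))
im=eyes.get_image("wrist")[:,:,::-1].copy();cv2.imwrite("pics/w12.png",im)
g=cv2.cvtColor(im,cv2.COLOR_BGR2GRAY)
k=eyes.calibration("wrist"); Tc=np.linalg.inv(k["tool_from_camera"])
for x in(85.5-.3,): # hole predicted in tool frame: underside 19+? plate top at tool z = 17 below TCP
    q=Tc@[x,0,17,1]; u,v=k["cx"]+k["fx"]*q[0]/-q[2],k["cy"]-k["fy"]*q[1]/-q[2]; print(u,v)
    u,v=int(u),int(v); print(g[v-16:v+17:2,u-24:u+25:2])
E
```

```text
[ 563.35728524 -116.02252819  130.93169065] [3.14157105e+00 2.85536700e-04 1.41324523e+00] [ 0.64991749  0.23824831 -3.0744592 ] (array([0.09, 0.03, 2.74]), array([ 0. ,  0. , -0.1]))
321.16220995694397 108.64529040646165
[[231 228 224 226 227 230 231 229 225 215 201 193 185 190 197 206 227 234
  231 225 227 226 226 228 226]
 [231 229 223 223 225 230 232 221 197 181 134 104  85 105 123 160 190 222
  230 226 225 227 226 225 227]
 [230 229 224 224 227 230 222 197 149  67  36  34  31  36  42  62 136 181
  219 225 225 225 226 227 226]
 [231 230 225 222 227 226 205 149  57  35  33  43  55  49  41  31  50 141
  180 219 226 228 226 227 227]
 [233 228 225 225 227 217 173  67  34  32  48  72  80  75  72  49  31  68
  150 201 225 225 228 226 228]
 [231 228 227 224 227 208 132  41  32  46  71  82  87  83  81  61  34  41
  124 182 225 225 226 227 227]
 [230 228 225 224 224 195 103  30  36  54  72  85  93  89  82  71  44  32
   91 160 217 227 226 226 227]
 [231 229 225 224 219 193  84  31  35  57  71  80  91  92  77  72  42  37
   71 154 214 226 226 227 227]
 [231 229 224 224 221 187  87  34  34 
[... 207 characters left out ...]
32  35  33  47  53  54  46  36  34  42
  112 173 223 227 227 227 227]
 [231 230 226 223 227 215 174  80  32  32  34  32  32  34  36  34  31  74
  149 202 225 226 227 227 228]
 [231 229 224 224 228 227 200 144  65  38  36  36  33  27  32  38  59 130
  180 220 227 225 227 226 228]
 [230 229 225 224 228 231 227 189 142  73  49  44  40  39  47  68 126 170
  219 225 226 225 227 226 228]
 [230 229 225 221 227 230 232 224 188 162 136  91  76  82 101 122 187 228
  230 227 228 226 227 226 229]
 [230 230 226 223 228 231 234 232 227 220 190 166 157 165 187 207 229 234
  230 226 226 225 226 225 229]
 [231 229 225 223 228 231 234 232 230 232 230 227 229 231 231 232 234 234
  232 225 226 227 226 227 226]]
```

Call:
move_arm([
  [0.04, 0, 0.5, 0, 0, 0],
  [0.07, 0.02, 1, 0, 0, 0],
  [0.07, 0.02, 1.5, 0, 0, 0],
  [0.07, 0.02, 2, 0, 0, 0],
  [0.07, 0.02, 2.4, 0, 0, 0],
  [0.07, 0.02, 2.6, 0, 0, 0],
  [0.07, 0.02, 2.6, 0, 0, 0],
  [0.07, 0.02, 2.6, 0, 0, 0],
  [0.07, 0.02, 2.6, 0, 0, 0],
])

```text
clock: 60.55
eef_pos: [564.1, -114.4, 105.1]
tool_rot: [3.141, -0.0, 1.415]
force: [-0.1, 1.1, -3.5]
width: 11.1
```

```bash
cat > hole.py <<'E'
from place import *
s=ctrl.read_state();print(s["eef_pos"],s["tool_rot"],s["force"],delta([563.8,-115.2,91],np.radians(81.05)))
im=eyes.get_image("wrist")[:,:,::-1].copy()
g=cv2.cvtColor(im,cv2.COLOR_BGR2GRAY)[84:134,296:346]
h=(g<130).astype(np.uint8); n,l,st,c=cv2.connectedComponentsWithStats(h); k=1+st[1:,4].argmax(); H=cv2.convexHull(np.argwhere(l==k)[:,::-1].astype(np.int32)); m=np.zeros_like(h); cv2.fillConvexPoly(m,H,1)
ys,xs=np.nonzero(m); print("hole c",xs.mean()+296,ys.mean()+84,"d",2*np.sqrt(m.sum()/np.pi))
inner=cv2.erode(m,np.ones((7,7),np.uint8)); y,x=np.nonzero((g>48)&(inner>0)); print("pin c",x.mean()+296,y.mean()+84,"d",2*np.sqrt(len(x)/np.pi))
E
python3 hole.py
```

```text
[ 564.06095715 -114.39586564  105.10624481] [ 3.14113661e+00 -1.95900714e-06  1.41479663e+00] [-0.08245052  1.09833631 -3.4557454 ] (array([-0.08, -0.01,  1.41]), array([ 0., -0.,  0.]))
hole c 321.4240837696335 107.08027923211169 d 27.010484244701136
pin c 320.8818181818182 108.48181818181818 d 16.73656774376801
```

Call:
move_arm([
  [-0.05, -0.02, 0.2, 0, 0, 0],
  [-0.05, -0.02, 0.4, 0, 0, 0],
  [-0.05, -0.02, 0.6, 0, 0, 0],
  [-0.05, -0.02, 0.8, 0, 0, 0],
  [-0.05, -0.02, 1, 0, 0, 0],
  [-0.05, -0.02, 1.15, 0, 0, 0],
  [-0.05, -0.02, 1.25, 0, 0, 0],
  [-0.05, -0.02, 1.25, 0, 0, 0],
])

```text
clock: 61.4
eef_pos: [563.5, -114.8, 92.2]
tool_rot: [-3.141, -0.0, 1.415]
force: [-0.3, 0.2, -3.5]
width: 10.7
```

```bash
python3 hole.py
```

```text
[ 563.50081575 -114.83055506   92.23184531] [-3.14132323e+00 -2.17658307e-06  1.41478960e+00] [-0.30771313  0.19655717 -3.51984908] (array([-0.03,  0.04,  0.12]), array([-0., -0.,  0.]))
hole c 321.43804537521817 107.09598603839441 d 27.010484244701136
pin c 321.79477611940297 107.68656716417911 d 18.47236308621676
```

Call:
move_arm([
  [0, 0, 0.05, 0, 0, 0],
  [0, 0, 0.1, 0, 0, 0],
  [0, 0, 0.15, 0, 0, 0],
  [0, 0, 0.18, 0, 0, 0],
  [0, 0, 0.18, 0, 0, 0],
  [0, 0, 0.18, 0, 0, 0],
])

```text
clock: 62.05
eef_pos: [563.6, -114.8, 91.0]
tool_rot: [3.141, -0.0, 1.415]
force: [-2.8, 0.9, 3.4]
width: 10.5
```

Call:
move_arm([
  [0, 0, 0, 0, 0, 0],
  [0, 0, 0, 0, 0, 0],
  [0, 0, 0, 0, 0, 0],
  [0, 0, 0, 0, 0, 0],
  [0, 0, 0, 0, 0, 0],
  [0, 0, 0, 0, 0, 0],
  [0, 0, -1, 0, 0, 0],
  [0, 0, -3, 0, 0, 0],
  [0, 0, -6, 0, 0, 0],
  [0, 0, -9, 0, 0, 0],
  [0, 0, -11, 0, 0, 0],
  [0, 0, -11, 0, 0, 0],
  [0, 0, -11, 0, 0, 0],
  [0, 0, -11, 0, 0, 0],
  [0, 0, -11, 0, 0, 0],
], grip=1)

```text
clock: 63.55
eef_pos: [562.8, -114.6, 199.5]
tool_rot: [-3.139, -0.0, 1.415]
force: [-0.8, 0.2, -1.0]
width: 85.4
```

```bash
python3 - <<'E'
from place import *
s=ctrl.read_state();print(s["clock"],s["eef_pos"],s["force"],s["width"])
im=eyes.get_image("wrist")[:,:,::-1].copy();cv2.imwrite("pics/w13.png",im)
w1=cv2.imread("pics/w1.png")
# compare plate outline (white region) now and at the start
for n,i,p,r in(("start",w1,[561.92,-116.57,200.04],[-3.14136,.0008,1.41122]),("now",im,s["eef_pos"],s["tool_rot"])):
    g=cv2.cvtColor(i,cv2.COLOR_BGR2GRAY); m=(g>110).astype(np.uint8); _,l,st,_=cv2.connectedComponentsWithStats(m); k=1+st[1:,4].argmax()
    q=cv2.approxPolyDP(cv2.convexHull(np.argwhere(l==k)[:,::-1].astype(np.int32)),8,True).reshape(-1,2); print(n,q.tolist(),read(p,r,q,(0,0),1,74).tolist())
E
```

```text
63.55 [ 562.82144341 -114.63580312  199.51788312] [-0.76560171  0.23496896 -1.02256408] 85.4322926706397
start [[440, 82], [416, 329], [230, 329], [207, 84]] [[83.09, 100.76], [83.41, -99.57], [-79.96, -99.18], [-78.86, 99.88]]
now [[440, 86], [416, 331], [230, 332], [206, 87]] [[83.15, 100.61], [84.04, -98.64], [-79.4, -100.09], [-79.7, 99.79]]
```

```bash
python3 -c "
from cell import ctrl
print(ctrl.finish_job())"
```

```text
the job is handed in; nothing more can be done
None
```

I took the cover off, stacked all five ingots on the pad, seated the cover again and handed the job in at about 64 s of robot time.

- **What was there:** five ingots, three wide face down and two narrow face down. I left the blue and purple look-alikes alone. I also kept clear of the marker and the other bystanders, but took no last picture to confirm they had not moved.
- **Stack:** the bottom layer is a pair running along the pin line, the second a pair crosswise, and the fifth ingot lies alone on top, crosswise to the second. The bottom pair measured 27.1 mm between centres, where flanks in contact give 27.0. The second pair was pushed together with a light contact force.
- **Cover knocked aside:** it had been moved about 30 mm towards the box while it lay on the bench. I found it again, gripped it there and lined it up by sighting a pin through its hole.
- **Cover seated:** it made contact exactly 70 mm above its height on the bench, which is the rim height. Its outline afterwards matched the one at the start to about 1 mm.
- **Checks that disagreed:** the images do not agree on how well the stack is centred. They put it between 0 and about 2 mm off the box centre. Part of this came from poses I read while the arm was still settling. I judged it acceptable and did not restack.

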